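Load and hang the tiered drying baskets

TASK

First, while the green basket still stands on the bench, tip all the white milling balls out of the steel cup into it. Then hang the baskets in a chain to dry: the blue basket by its hook on the stand's bar, the green one from the loop under the blue one, and, if there is an orange basket, that one from the loop under the green one. Leave the empty cup standing upright on its black mat, keep all the balls in the green basket, and do not disturb the bottle, the tube rack or the dish.

Things in the scene. Friction and masses are not known exactly. Their poses are not given: they have to be found in the camera images.
- stand: Fixed drying stand: grey base, steel rod 85 mm behind (+x of) the bar, 380 mm tall, and a level fork at 325 mm whose front member is a round bar 6 mm thick, 90 long, along the stand's y. Origin on the bench below the bar's middle. Baskets are hung from its open -x side (roughly towards the robot); the fork's arms run back (+x) from the bar's ends.
- stand_bar (a point): Middle of the stand's round bar (on its centre line), 325 mm above the bench. Axes as the stand's.
- blue: Blue tier basket, 160 g. Origin under its middle at foot level, z up. Tray outside 67 x 106 mm (x, y), inside 61 x 100, walls from 40 to 64 mm height, wire floor (top 44.5). Legs 6 mm thick at x +-28, y +-50. HANDLE: upright black tab, 36 long (x), 12 thick (y), 22 tall, centre (-56, -48, 55) mm; pinch it across y, from above or leaning back to -x.
- blue_hook (a point): In the blue basket's hook, (0, 0, 98) mm in its frame: where the centre line of the bar it hangs on sits. Hook: strap 40 wide (y), 4 thick, rising from the front (-x) wall's middle, slanting to an upside-down V over the tray, top at 108; far tip ends at x = 11, height 90. Open to +x: pass the tip over a bar along y towards +x, then sink; it needs 12 mm or more of lift to clear a bar.
- blue_loop (a point): Middle of the lower bar of the blue basket's wire loop, (0, 0, 4) mm in its frame, axes as the basket's. Loop: closed, in the plane x = 0, wire 6 mm thick, sides at y = +-40, lower bar along y; free opening 74 mm wide, from height 7 to 41. A hook goes through it lifted 12 to 27 mm above its seated height; 20 is best.
- green: Green tier basket, 160 g. Origin under its middle at foot level, z up. Tray outside 67 x 106 mm (x, y), inside 61 x 100, walls from 40 to 64 mm height, wire floor (top 44.5). Legs 6 mm thick at x +-28, y +-50. HANDLE: upright black tab, 36 long (x), 12 thick (y), 22 tall, centre (-82, 48, 55) mm; pinch it across y, from above or leaning back to -x.
- green_hook (a point): In the green basket's hook, (0, 0, 98) mm in its frame: where the centre line of the bar it hangs on sits. Hook: strap 40 wide (y), 4 thick, rising from the front (-x) wall's middle, slanting to an upside-down V over the tray, top at 108; far tip ends at x = 11, height 90. Open to +x: pass the tip over a bar along y towards +x, then sink; it needs 12 mm or more of lift to clear a bar.
- green_loop (a point): Middle of the lower bar of the green basket's wire loop, (0, 0, 4) mm in its frame, axes as the basket's. Loop: closed, in the plane x = 0, wire 6 mm thick, sides at y = +-40, lower bar along y; free opening 74 mm wide, from height 7 to 41. A hook goes through it lifted 12 to 27 mm above its seated height; 20 is best.
- orange: Orange tier basket, 160 g, absent in some starts. Origin under its middle at foot level, z up. Tray outside 67 x 106 mm (x, y), inside 61 x 100, walls from 40 to 64 mm height, wire floor (top 44.5). Legs 6 mm thick at x +-28, y +-50. HANDLE: upright black tab, 36 long (x), 12 thick (y), 22 tall, centre (-100, -48, 55) mm; pinch it across y, from above or leaning back to -x.
- orange_hook (a point): In the orange basket's hook, (0, 0, 98) mm in its frame: where the centre line of the bar it hangs on sits. Hook: strap 40 wide (y), 4 thick, rising from the front (-x) wall's middle, slanting to an upside-down V over the tray, top at 108; far tip ends at x = 11, height 90. Open to +x: pass the tip over a bar along y towards +x, then sink; it needs 12 mm or more of lift to clear a bar.
- orange_loop (a point): Middle of the lower bar of the orange basket's wire loop, (0, 0, 4) mm in its frame, axes as the basket's. Loop: closed, in the plane x = 0, wire 6 mm thick, sides at y = +-40, lower bar along y; free opening 74 mm wide, from height 7 to 41. A hook goes through it lifted 12 to 27 mm above its seated height; 20 is best.
- mat: Fixed black rubber mat on the bench, 150 x 130 mm (x, y), 3 mm thick; origin at the centre of its underside. The cup starts on it.
- cup: Open steel cup, 140 g, 65 mm tall, outer diameter 60 mm at the foot and 72 mm at the rim, wall 3 mm, floor 4 mm; origin under its centre, z up. A round black handle rod, 12 mm thick, along the cup's x at height 55 mm, reaches from the wall to x = -126 mm. It holds the balls at the start.
- cup_handle (a point): Grip point on the cup's handle rod, on its axis, at (-85, 0, 55) mm in the cup's frame; the rod is round, so the fingers may take it at any lean about it.
- ball0_center (a point): Centre of a white ceramic milling ball, 16 mm in diameter, 13 g, in the cup at the start (4 to 7 balls are present).
- ball1_center (a point): Centre of a white ceramic milling ball, 16 mm in diameter, 13 g, in the cup at the start (4 to 7 balls are present).
- ball2_center (a point): Centre of a white ceramic milling ball, 16 mm in diameter, 13 g, in the cup at the start (4 to 7 balls are present).
- ball3_center (a point): Centre of a white ceramic milling ball, 16 mm in diameter, 13 g, in the cup at the start (4 to 7 balls are present).
- ball4_center (a point): Centre of a white ceramic milling ball, 16 mm in diameter, 13 g, in the cup at the start (4 to 7 balls are present).
- ball5_center (a point): Centre of a white ceramic milling ball, 16 mm in diameter, 13 g, in the cup at the start (4 to 7 balls are present).
- ball6_center (a point): Centre of a white ceramic milling ball, 16 mm in diameter, 13 g, in the cup at the start (4 to 7 balls are present).
- bottle: Bystander: capped glass bottle, 60 mm in diameter, 130 mm tall; origin under its centre.
- rack: Bystander: white tube rack 60 x 110 x 50 mm with coloured tube caps; origin under its centre.
- petri: Bystander: flat closed dish 90 mm in diameter, 18 mm tall; origin under its centre.
There are look-alikes about, which are no part of the job. There is more than one size of the orange; the job needs the largest.

How it is judged:
On the way, in this order (a step that is already met when the one before it is completed fails the run):
1. all the balls lie in the green basket, which stands on the bench (x of ball0_center in the frame of green between -0.034 and 0.034 m and y of ball0_center in the frame of green between -0.053 and 0.053 m and z of ball0_center in the frame of green between 0.04 and 0.075 m and x of ball1_center in the frame of green between -0.034 and 0.034 m and y of ball1_center in the frame of green between -0.053 and 0.053 m and z of ball1_center in the frame of green between 0.04 and 0.075 m and x of ball2_center in the frame of green between -0.034 and 0.034 m and y of ball2_center in the frame of green between -0.053 and 0.053 m and z of ball2_center in the frame of green between 0.04 and 0.075 m and x of ball3_center in the frame of green between -0.034 and 0.034 m and y of ball3_center in the frame of green between -0.053 and 0.053 m and z of ball3_center in the frame of green between 0.04 and 0.075 m and x of ball4_center in the frame of green between -0.034 and 0.034 m and y of ball4_center in the frame of green between -0.053 and 0.053 m and z of ball4_center in the frame of green between 0.04 and 0.075 m and x of ball5_center in the frame of green between -0.034 and 0.034 m and y of ball5_center in the frame of green between -0.053 and 0.053 m and z of ball5_center in the frame of green between 0.04 and 0.075 m and x of ball6_center in the frame of green between -0.034 and 0.034 m and y of ball6_center in the frame of green between -0.053 and 0.053 m and z of ball6_center in the frame of green between 0.04 and 0.075 m and height (world z) of green below 0.02 m and angle between green's own z axis and vertical below 0.1 rad), for 0.2 s.
2. the blue basket hangs from the stand's bar, let go (x of blue_hook in the frame of stand_bar between -0.01 and 0.01 m and y of blue_hook in the frame of stand_bar between -0.03 and 0.03 m and z of blue_hook in the frame of stand_bar between -0.01 and 0.01 m and angle between blue's own z axis and vertical below 0.4 rad and contact force between blue and the fingers below 0.05 N), for 0.2 s.
3. the green basket hangs from the blue one's loop, let go (x of green_hook in the frame of blue_loop between -0.01 and 0.01 m and y of green_hook in the frame of blue_loop between -0.03 and 0.03 m and z of green_hook in the frame of blue_loop between -0.01 and 0.01 m and angle between green's own z axis and vertical below 0.4 rad and contact force between green and the fingers below 0.05 N), for 0.2 s.
4. the orange basket hangs from the green one's loop, let go (x of orange_hook in the frame of green_loop between -0.01 and 0.01 m and y of orange_hook in the frame of green_loop between -0.03 and 0.03 m and z of orange_hook in the frame of green_loop between -0.01 and 0.01 m and angle between orange's own z axis and vertical below 0.4 rad and contact force between orange and the fingers below 0.05 N), for 0.2 s.
At the end, for the whole second after the job is handed in: Blue on the bar, green on blue's loop, orange (if any) on green's: hook points within 10 mm in x and z, 30 mm in y, of the bar; tilt under 0.4 rad; all balls in green; cup upright (0.12 rad), its centre on the mat give or take 15 mm; all slower than 0.06 m/s (x of ball0_center in the frame of green between -0.034 and 0.034 m and y of ball0_center in the frame of green between -0.053 and 0.053 m and z of ball0_center in the frame of green between 0.04 and 0.075 m and x of ball1_center in the frame of green between -0.034 and 0.034 m and y of ball1_center in the frame of green between -0.053 and 0.053 m and z of ball1_center in the frame of green between 0.04 and 0.075 m and x of ball2_center in the frame of green between -0.034 and 0.034 m and y of ball2_center in the frame of green between -0.053 and 0.053 m and z of ball2_center in the frame of green between 0.04 and 0.075 m and x of ball3_center in the frame of green between -0.034 and 0.034 m and y of ball3_center in the frame of green between -0.053 and 0.053 m and z of ball3_center in the frame of green between 0.04 and 0.075 m and x of ball4_center in the frame of green between -0.034 and 0.034 m and y of ball4_center in the frame of green between -0.053 and 0.053 m and z of ball4_center in the frame of green between 0.04 and 0.075 m and x of ball5_center in the frame of green between -0.034 and 0.034 m and y of ball5_center in the frame of green between -0.053 and 0.053 m and z of ball5_center in the frame of green between 0.04 and 0.075 m and x of ball6_center in the frame of green between -0.034 and 0.034 m and y of ball6_center in the frame of green between -0.053 and 0.053 m and z of ball6_center in the frame of green between 0.04 and 0.075 m and x of blue_hook in the frame of stand_bar between -0.01 and 0.01 m and y of blue_hook in the frame of stand_bar between -0.03 and 0.03 m and z of blue_hook in the frame of stand_bar between -0.01 and 0.01 m and angle between each of blue, green, orange's own z axis and vertical below 0.4 rad and x of green_hook in the frame of blue_loop between -0.01 and 0.01 m and y of green_hook in the frame of blue_loop between -0.03 and 0.03 m and z of green_hook in the frame of blue_loop between -0.01 and 0.01 m and x of orange_hook in the frame of green_loop between -0.01 and 0.01 m and y of orange_hook in the frame of green_loop between -0.03 and 0.03 m and z of orange_hook in the frame of green_loop between -0.01 and 0.01 m and x of cup in the frame of mat between -0.09 and 0.09 m and y of cup in the frame of mat between -0.08 and 0.08 m and z of cup in the frame of mat between -0.005 and 0.012 m and angle between cup's own z axis and vertical below 0.12 rad and linear speed of each of blue, green, orange, cup below 0.06 m/s); the robot touches nothing.
It fails at once if the bottle is disturbed: moved over 40 mm or tipped (distance of bottle from where it was at the start of the episode above 0.04 m or angle between bottle's own z axis and vertical above 0.4 rad).
It fails at once if the tube rack is disturbed: moved over 40 mm or tipped (distance of rack from where it was at the start of the episode above 0.04 m or angle between rack's own z axis and vertical above 0.4 rad).
It fails at once if the dish is disturbed: moved over 40 mm or tipped (distance of petri from where it was at the start of the episode above 0.04 m or angle between petri's own z axis and vertical above 0.4 rad).
Of ball0, ball1, ball2, ball3, ball4, ball5 only 4 to 6 are there at a start; the rules pass over those that are not, and their reading is None.
Of orange, ball6 only 1 to 2 are there at a start; the rules pass over those that are not, and their reading is None.
At some moment in a run one of cup may be knocked a few centimetres aside while the robot is not near it.
It also fails if it takes over 210 s, if anything falls off the work surface, if the arm or the gripper's body presses on something with over 40 N, if the wrist force passes 120 N, or if a joint passes its speed limit or range.

ROBOT

A 7-joint arm with a two-finger parallel gripper is mounted at the origin on the work surface. World frame = base frame: x ahead of the robot, y to its left, z up, the work surface at z = 0. Lengths are in m, angles in rad, forces in N, time in s.
With the tool pointing down it reaches from about 0.4 to 0.85 m from the base axis. Payload 4.5 kg.
Tool frame: the origin (TCP) lies at the very end of the fingers, on their centre line; the grasp point (between the pads) lies 19 mm behind it; z points along the fingers, y is the line along which they close (so a half turn about z gives the same grasp; the last joint's range is limited). The gripper opens to 88 mm and grips with 3 to 60 N. Pads are 18 mm wide; open, the fingers measure 123 mm over their backs; the gripper's body (75 mm by 187 mm) begins 45 mm behind the grasp point.
Start: joints at [-1.282, 0.689, -0.195, 1.565, 0.157, 0.902, -0.215], TCP at [0.158, 0.605, 0.239] pointing down, gripper open.
Joint ranges: [-3.01, 3.01], [-0.46, 2.08], [-1.47, 1.51], [0.13, 2.56], [-1, 4.14], [0.04, 2.09], [-2.66, 2.66]. Speed limits (rad/s): [2.57, 2.57, 3.14, 3.14, 3.14, 3.14, 3.14].

INTERFACE

Orientations are given as [roll, pitch, yaw] about the fixed x, y, z axes, in that order (R = Rz(yaw) Ry(pitch) Rx(roll)).
In Python, from plant import * gives the robot as it stands.
- The arm moves only by the shell command python3 -m inch 'ROWS' [OPENING]. ROWS is JSON, a list of rows, each an object with "offset": the shift along the tool's x, y, z in m, a list of three; "turn": the turn, a rotation vector about the tool's x, y, z in degrees, a list of three. In form: [{"offset": [dx, dy, dz], "turn": [wx, wy, wz]}, ...]. A call has 1 to 12 rows; each row is the pose to reach, as a shift and turn from the pose commanded when the call began, along the tool's axes at that moment; what a row does not reach only later rows make up. A row lasts 1/12 s, in which the tool goes at most 41.7 mm and 7.16 degrees, less where a joint would pass 70% of its speed; a pose out of reach is approached as far as the arm can. A call with a gripper value outside its range is refused whole. OPENING is the gripper command: -1 is shut, 1 is fully open, values between are in proportion, set as the call begins (- or left out, the last holds). The fingers move at their own pace and stop on an object; the grip force is fixed at half the most. Time passes only in rows, so rows that repeat a pose let the fingers close. It gives the time, the measured TCP pose, the force, the opening and the grip force at its end, in the units of the state.
- get_state(): the state, without advancing time (a new reading comes with each control period).
- camera(name): name is "scene" or "top" or "wrist"; returns a dict with "img" (400x640x3 uint8, red, green, blue), "range_z" (400x640 float32, m along the optical axis (not along the pixel's ray), 0 where there is no reading), "K" (3x3 intrinsics, pixels), "origin" and "orientation" of the camera in the world. Camera axes: x right, y up, looking along -z (the intrinsics and any distortion apply to the point x, -y, -z); pixel columns grow to the right and rows downward; lengths in m; the calibration is good to about 2 mm. The wrist camera is an equidistant fisheye: a pixel r from the principal point sees the ray r / f radians off the axis. A picture is of the moment at which its call begins.
- finish_job(): hands the job in; it is judged then, once.
The state is a dict: "clock": time; "qpos": joint angles; "dq": joint speeds; "joint_efforts": joint torques, N m; "tool_pos": TCP position; "tcp_rot": TCP orientation; "ft_force": force on the tool from outside, world axes, zero at the start; "torque": the same for the moment, N m; "width": finger opening in m; "finger_force": force on a finger pad.
Only numpy, scipy, OpenCV 4.12 (cv2) and the standard library are available. Lean on these libraries where they do the work, as an engineer would, in place of code of your own. Each camera call takes 0.05 s, during which the arm holds its last target. There are 200 camera calls.

## Working session

There is one attempt and no reset: what is moved stays moved. The work goes in short steps, Python scripts to look and compute and a shell command to move; the robot and the scene stay as the last step left them, time stands still between calls to the robot, and variables do not carry over. Pictures are saved under pics/ and viewed, at most 14 in all, crops included, and the job is handed in when it is done.

```bash
ls; mkdir -p pics; cat > h.py <<'E'
from plant import *
import numpy as np, cv2, json
from scipy.spatial.transform import Rotation as R
def snap(name,fn=None):
    c=camera(name)
    if fn: cv2.imwrite('pics/'+fn,c['img'][:,:,::-1])
    np.savez('cam_'+name+'.npz',**{k:np.array(v) for k,v in c.items()})
    return c
def rot(o):
    o=np.array(o,float)
    if o.shape==(3,3): return o
    return R.from_euler('xyz',o).as_matrix() if o.size==3 else R.from_quat(o).as_matrix()
def cloud(c):
    K=c['K'];z=c['range_z'];v,u=np.mgrid[:z.shape[0],:z.shape[1]]
    p=np.stack([(u-K[0,2])/K[0,0]*z,-(v-K[1,2])/K[1,1]*z,-z],-1)
    return p@rot(c['orientation']).T+np.array(c['origin'])
E
python3 - <<'E'
from h import *
for n in ['scene','top']:
    c=snap(n,n+'0.png'); print(n,c['K'].tolist(),c['origin'],c['orientation'],[k for k in c])
s=get_state();print(s)
E
```

```text
pics
scene [[374.7071502272658, 0.0, 318.998714907874], [0.0, 374.7071502272658, 199.98071519207784], [0.0, 0.0, 1.0]] [0.91928919 0.48058729 1.08924232] [0.56918062 0.00270638 2.56132264] ['img', 'range_z', 'K', 'origin', 'orientation']
top [[482.7629579776282, 0.0, 313.5812866098948], [0.0, 482.7629579776282, 198.5800207432608], [0.0, 0.0, 1.0]] [0.35636597 0.00884706 1.57489247] [ 2.03969789e-01  4.34978769e-04 -1.50203267e+00] ['img', 'range_z', 'K', 'origin', 'orientation']
{'clock': 0.1, 'qpos': array([-1.2821856 ,  0.68990056, -0.19454326,  1.56622054,  0.15728385,
        0.90251779, -0.2151034 ]), 'dq': array([-2.75680030e-04, -2.27841917e-03, -4.16080733e-05, -1.74199512e-03,
       -3.82863214e-04, -9.83597500e-04, -7.34074016e-04]), 'joint_efforts': array([-4.26740589e-03, -5.28496206e+01, -1.27194386e+00, -1.53835595e+01,
       -5.26048662e-02,  1.88395825e-03,  5.07123320e-05]), 'tool_pos': array([0.15742302, 0.6042644 , 0.23799574]), 'tcp_rot': array([-3.13993958e+00,  9.54885217e-05,  2.88686040e+00]), 'ft_force': array([ 0.06116566, -0.33059414, -0.0519581 ]), 'torque': array([-0.05993977,  0.07074528, -0.0044868 ]), 'finger_force': 0.0, 'width': 0.08834087086323725}
```

View pics/top0.png

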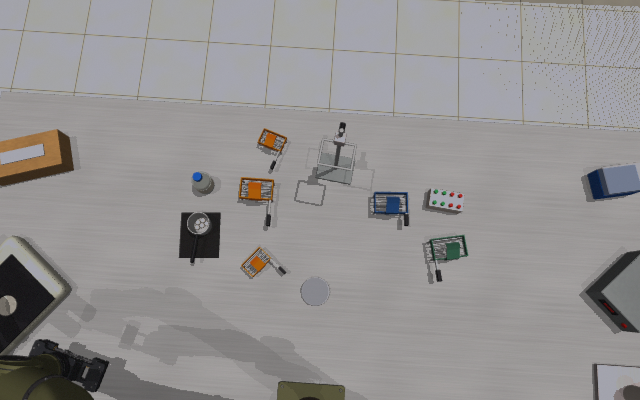

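View pics/scene0.png

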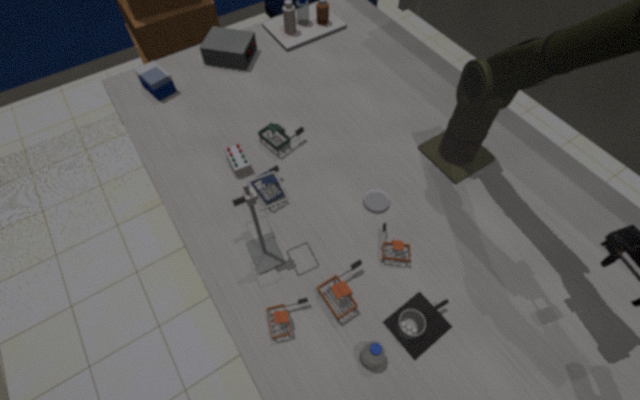

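Top view: stand (337,160), blue basket (390,205), green (447,250), largest orange (256,190), cup on mat (199,225), bottle (202,182), rack (445,200), dish (315,291). Two smaller orange decoys are at (271,140) and (257,263). Now measure.

```bash
cat > m.py <<'E'
from h import *
import sys
def load(n): return dict(np.load('cam_'+n+'.npz'))
def seg(c,color):
    hsv=cv2.cvtColor(c['img'],cv2.COLOR_RGB2HSV);H,S,V=[hsv[...,i] for i in range(3)]
    r={'orange':(H>5)&(H<18)&(S>120),'blue':(H>100)&(H<125)&(S>90),'green':(H>60)&(H<90)&(S>70),'black':V<50}[color]
    return r
def near(p,ctr,r): return np.hypot(p[...,0]-ctr[0],p[...,1]-ctr[1])<r
if __name__=='__main__':
  guess={'blue':(390,205),'green':(447,250),'orange':(256,190)}
  for n in ['top','scene']:
    c=load(n);P=cloud(c)
    b=P[...,2][(abs(P[...,2])<.02)]; print(n,'bench z',np.median(b))
    if n=='top': G={k:P[v[1],v[0],:2] for k,v in guess.items()};print(G)
    for k,g in G.items():
        m=seg(c,k)&near(P,g,.12)&(P[...,2]>.025)
        q=P[m];z=q[:,2]
        rim=q[(z>.05)&(z<.075)]
        r=cv2.minAreaRect(rim[:,:2].astype(np.float32)*1000)
        t=P[near(P,g,.16)&seg(c,'black')&(P[...,2]>.045)&(P[...,2]<.08)]
        hk=q[z>.09]
        print(k,len(q),len(rim),'rect',np.round(r[0],1),np.round(r[1],1),round(r[2],1),'tab',len(t),t.mean(0) if len(t) else '','hook',len(hk),hk.mean(0) if len(hk) else '', 'zmax',z.max())
E
python3 m.py
python3 - <<'E'
from h import *
c=dict(np.load('cam_top.npz'));im=c['img'][:,:,::-1]
a=cv2.resize(im[115:275,225:475],None,fx=3.2,fy=3.2,interpolation=cv2.INTER_CUBIC)
cv2.imwrite('pics/crop1.png',a)
P=cloud(c)
# stand: high points
m=(P[...,2]>.28)&(P[...,2]<.45)&(abs(P[...,1])<.3)&(P[...,0]>.4)
v,u=np.nonzero(m);
for a in np.round(np.c_[v,u,P[m]],3)[::6]: print(a)
E
```

```text
top bench z -0.000546968279033555
{'blue': array([ 0.65884724, -0.20972366]), 'green': array([ 0.52881899, -0.38701268]), 'orange': array([0.67739038, 0.21331427])}
blue 383 162 rect [ 672.5 -215.8] [ 71.3 107. ] 3.1 tab 54 [ 0.63331346 -0.25640182  0.06178156] hook 116 [ 0.66904221 -0.2163573   0.09945451] zmax 0.1098046657528069
green 326 121 rect [ 540.6 -402.3] [ 70.3 107.4] 10.7 tab 124 [ 0.5294726  -0.35823847  0.06071467] hook 129 [ 0.53642042 -0.40436833  0.09938552] zmax 0.10975239552722948
orange 412 161 rect [688.6 218.9] [107.3  72.1] 88.4 tab 51 [0.635677   0.17126419 0.06084735] hook 129 [0.6850367  0.21925048 0.09917459] zmax 0.11217192208597515
scene bench z 0.0011482250582723896
blue 68 0 rect [0. 0.] [0. 0.] 0.0 tab 31 [ 0.64881599 -0.20594046  0.05583802] hook 53 [ 0.67047559 -0.20801053  0.09956589] zmax 0.10957752966740919
green 31 1 rect [ 584.3 -428.6] [0. 0.] 0.0 tab 123 [ 0.53483297 -0.37208798  0.05566029] hook 29 [ 0.54170788 -0.39925705  0.10147267] zmax 0.10853286888726454
orange 235 30 rect [693.2 220.8] [104.2  67.7] 89.7 tab 40 [0.65512626 0.17733753 0
[... 3209 characters left out ...]
2 7.09e-01 1.10e-02 3.28e-01]
[ 1.64e+02  3.28e+02  7.11e-01 -5.00e-03  3.26e-01]
[1.65e+02 3.25e+02 7.08e-01 3.00e-03 3.24e-01]
[ 1.65e+02  3.31e+02  7.09e-01 -1.30e-02  3.27e-01]
[ 1.66e+02  3.28e+02  7.06e-01 -5.00e-03  3.26e-01]
[ 1.66e+02  3.34e+02  7.06e-01 -2.10e-02  3.28e-01]
[ 1.66e+02  3.52e+02  7.10e-01 -6.90e-02  3.26e-01]
[ 1.67e+02  3.38e+02  7.04e-01 -3.20e-02  3.30e-01]
[ 1.67e+02  3.44e+02  7.06e-01 -4.80e-02  3.25e-01]
[ 1.68e+02  3.40e+02  7.03e-01 -3.80e-02  3.24e-01]
[ 1.68e+02  3.46e+02  7.04e-01 -5.40e-02  3.24e-01]
[ 1.68e+02  3.52e+02  7.04e-01 -7.00e-02  3.26e-01]
[ 1.69e+02  3.48e+02  7.01e-01 -5.90e-02  3.25e-01]
[ 1.70e+02  3.50e+02  6.99e-01 -6.50e-02  3.25e-01]
```

View pics/crop1.png

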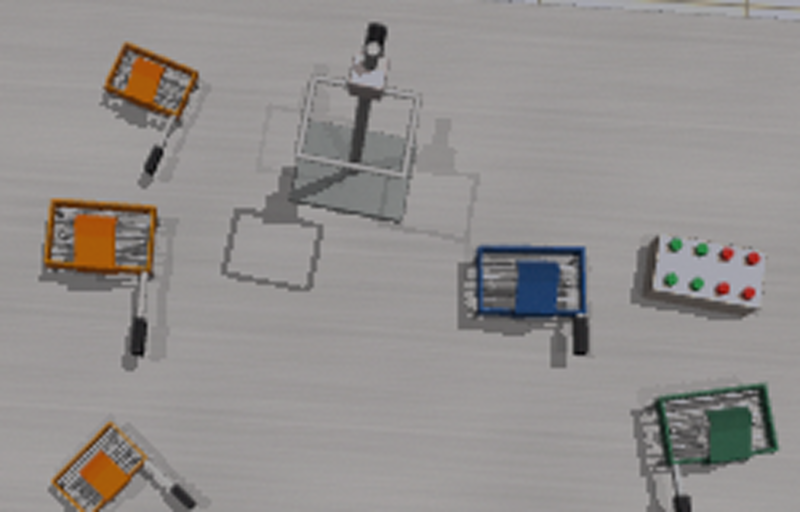

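Crop: the front bar of the fork runs (297,157)→(413,176) in the crop. All three wanted baskets have their handles toward the robot. Next I measure the cup, mat, tabs and bar.

```bash
cat > cup.py <<'E'
from m import *
from scipy.optimize import least_squares
def cup(c,guess=(.583,.375)):
    P=cloud(c);V=cv2.cvtColor(c['img'],cv2.COLOR_RGB2HSV)[...,2]
    n=near(P,guess,.22)
    rim=P[near(P,guess,.1)&(P[...,2]>.060)&(P[...,2]<.078)&(V>60)]
    f=lambda p:np.hypot(rim[:,0]-p[0],rim[:,1]-p[1])-.0345
    s=least_squares(f,[*rim[:,:2].mean(0)],loss='soft_l1',f_scale=.003)
    ctr=s.x
    rod=P[n&(V<60)&(P[...,2]>.045)&(P[...,2]<.072)]
    rod=rod[np.hypot(*(rod[:,:2]-ctr).T)>.045]
    l=cv2.fitLine(rod[:,:2].astype(np.float32),cv2.DIST_HUBER,0,1e-4,1e-4).ravel()
    d=l[:2]*np.sign(-l[0]); 
    far=((rod[:,:2]-ctr)@d)
    yaw=np.degrees(np.arctan2(-d[1],-d[0]))
    perp=abs(np.cross(d,ctr-l[2:]))
    print('cup ctr',ctr.round(4),'res',abs(f(ctr)).mean().round(4),len(rim),'rod',len(rod),'mid',rod.mean(0).round(4),'yaw',yaw.round(1),'reach',far.max().round(3),'ctr off line',perp.round(4))
    return ctr,yaw
if __name__=='__main__':
  for n in ['top','scene']:
    c=load(n);cup(c)
  c=load('top');P=cloud(c)
  V=cv2.cvtColor(c['img'],cv2.COLOR_RGB2HSV)[...,2]
  q=P[near(P,(.583,.375),.13)&(V<70)&(abs(P[...,2]-.003)<.01)]
  print('mat',cv2.minAreaRect(q[:,:2].astype(np.float32)*1000))
  for nm,(x0,x1) in {'top':(0,0),'scene':(0,0)}.items():
    P=cloud(load(nm))
    # bar
    p0=np.array([.712,.024]);p1=np.array([.700,-.067]);d=(p1-p0)/np.linalg.norm(p1-p0)
    q=P[(abs(P[...,2]-.327)<.009)]
    t=(q[:,:2]-p0)@d;e=(q[:,:2]-p0)@np.array([-d[1],d[0]])
    k=(abs(e)<.009)
    b=q[k&(t>-.015)&(t<.107)];tt=t[k&(t>.004)&(t<.09)];q2=q[k&(t>.004)&(t<.09)]
    if len(q2)<5: print(nm,len(q2));continue
    l=cv2.fitLine(q2[:,:2].astype(np.float32),cv2.DIST_HUBER,0,1e-4,1e-4).ravel()
    print(nm,'bar',len(q2),l,'yaw',np.degrees(np.arctan(l[0]/-l[1])),'ends',t[k&(t>-.015)&(t<.107)].min(),t[k&(t>-.015)&(t<.107)].max(),'z',np.median(q2[:,2]))
    for nme,g,y in [('blue',(.6725,-.2158),1),('green',(.5406,-.4023),1),('orange',(.6886,.2189),1)]:
        pass
E
python3 cup.py; python3 - <<'E'
from m import *
# tabs: fit
for n in ['top','scene']:
    c=load(n);P=cloud(c);V=cv2.cvtColor(c['img'],cv2.COLOR_RGB2HSV)[...,2]
    for k,ctr,yaw,off in [('blue',(.6725,-.2158),3.1,(-.056,-.048)),('green',(.5406,-.4023),10.7,(-.082,.048)),('orange',(.6886,.2189),-1.6,(-.1,-.048))]:
        Rz=R.from_euler('z',yaw,degrees=True).as_matrix()[:2,:2]
        e=np.array(ctr)+Rz@off
        t=P[near(P,e,.035)&(V<75)&(P[...,2]>.052)&(P[...,2]<.075)]
        l=(t[:,:2]-ctr)@Rz
        print(n,k,'expect tab',e.round(4),'n',len(t),'local min',l.min(0).round(4),'max',l.max(0).round(4),'z',np.median(t[:,2]))
E
```

```text
cup ctr [0.5667 0.3898] res 0.0152 112 rod 142 mid [0.5151 0.3255 0.0623] yaw -63.7 reach 0.064 ctr off line 0.0748
cup ctr [0.5689 0.3918] res 0.0018 146 rod 132 mid [0.5184 0.3375 0.0638] yaw -64.4 reach 0.062 ctr off line 0.0667
mat ((533.72998046875, 396.5616760253906), (149.5538330078125, 129.9461669921875), 4.626551628112793)
top bar 75 [ 0.11760251  0.99306077  0.705734   -0.02456305] yaw -6.7537565 ends -0.0018779516356061416 0.0938853413538277 z 0.32600961464680944
scene bar 72 [ 0.11868812  0.9929316   0.70829606 -0.0227468 ] yaw -6.8163958 ends -0.0023123936865975404 0.09190033134546555 z 0.32785739836189626
top blue expect tab [ 0.6192 -0.2668] n 55 local min [-0.071 -0.054] max [-0.0219 -0.041 ] z 0.0636207297657787
top green expect tab [ 0.4511 -0.3704] n 51 local min [-0.0956  0.0399] max [-0.0603  0.0525] z 0.06471755808403334
top orange expect tab [0.5873 0.1737] n 46 local min [-0.1139 -0.056 ] max [-0.0779 -0.0446] z 0.06541268422676372
scene blue expect tab [ 0.6192 -0.2668] n 28 local min [-0.0683 -0.05  ] max [-0.0345 -0.0398] z 0.06444257626760208
scene green expect tab [ 0.4511 -0.3704] n 28 local min [-0.0906  0.0449] max [-0.0592  0.0549] z 0.06288594787280721
scene orange expect tab [0.5873 0.1737] n 47 local min [-0.1124 -0.0518] max [-0.0769 -0.0423] z 0.06617294732308432cup.py:16: DeprecationWarning: Arrays of 2-dimensional vectors are deprecated. Use arrays of 3-dimensional vectors instead. (deprecated in NumPy 2.0)
  perp=abs(np.cross(d,ctr-l[2:]))
```

```bash
sed -i "s/guess=(.583,.375)/guess=(.57,.39)/; s/near(P,guess,.1)&/near(P,guess,.05)\&/; s/rod=rod\[np.hypot/rod=rod[(np.hypot(*(rod[:,:2]-ctr).T)<.14)\&(np.hypot/; s/T)>.045\]/T)>.045)]/; s/n=near(P,guess,.22)/n=near(P,guess,.2)/; s/perp=abs(np.cross(d,ctr-l\[2:\]))/perp=abs(d[0]*(ctr-l[2:])[1]-d[1]*(ctr-l[2:])[0])/" cup.py
python3 cup.py 2>&1 | grep cup
cat > go.py <<'E'
from h import *
import sys
# go.py 'x y z' 'grasp dir a (tool z)' 'closing dir y' : offsets for grasp point target; back = extra distance behind
def frame(z,y):
    z=np.array(z,float);z/=np.linalg.norm(z);y=np.array(y,float);y-=z*(y@z);y/=np.linalg.norm(y)
    return np.c_[np.cross(y,z),y,z]
def delta(g,Rt,quiet=False):
    s=get_state();p=np.array(s['tool_pos']);Rc=rot(s['tcp_rot'])
    best=None
    for f in (np.eye(3),np.diag([-1,-1,1.])):
        R2=Rt@f;w=R.from_matrix(Rc.T@R2).as_rotvec(degrees=True)
        if best is None or np.linalg.norm(w)<np.linalg.norm(best[1]): best=(R2,w)
    R2,w=best;tcp=np.array(g)+.019*R2[:,2]
    o=Rc.T@(tcp-p)
    if not quiet: print('offset',(o).round(4).tolist(),'turn',w.round(2).tolist(),'|o|',np.linalg.norm(o).round(3),'|w|',np.linalg.norm(w).round(1))
    return o,w
def grasp():
    s=get_state();Rc=rot(s['tcp_rot']);return np.array(s['tool_pos'])-.019*Rc[:,2],Rc
E
python3 - <<'E'
from m import *
c=load('top');im=c['img'][:,:,::-1]
cv2.imwrite('pics/crop2.png',cv2.resize(im[165:275,165:235],None,fx=5,fy=5,interpolation=cv2.INTER_CUBIC))
snap('wrist','wrist0.png')
E
```

```text
cup ctr [0.5648 0.39  ] res 0.0011 91 rod 96 mid [0.4812 0.3949 0.0618] yaw -2.7 reach 0.124 ctr off line 0.001
cup ctr [0.569  0.3917] res 0.0011 144 rod 96 mid [0.4898 0.3978 0.064 ] yaw -5.7 reach 0.121 ctr off line 0.0018
```

View pics/crop2.png

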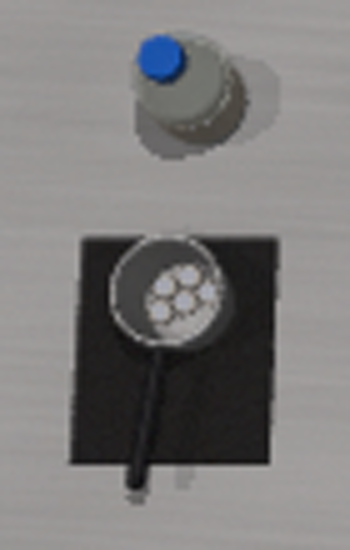

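Crop: five balls at about (185,290) in the crop, cup rim centre (165,290), handle running down-left to (135,485). Cup is at (.567,.391) with yaw about −4°. Moving to the pre-grasp, leaning 45° about the rod.

```bash
cat > cupg.py <<'E'
from go import *
# lean L deg about rod (positive: tool points to +cup y), cup yaw, back dist
def tgt(g,yaw,L,back=0,fl=0):
    y=np.radians(yaw);cy=np.array([-np.sin(y),np.cos(y),0]);L=np.radians(L);up=np.array([0,0,1.])
    z=cy*np.sin(L)-up*np.cos(L);yy=cy*np.cos(L)+up*np.sin(L)
    return np.array(g)-back*z,frame(z,yy)
if __name__=='__main__':
    a=[float(v) for v in sys.argv[1:]]
    g,Rt=tgt(a[:3],*a[3:]);delta(g,Rt)
    gg,Rc=grasp();print('now grasp',gg.round(4))
E
python3 cupg.py .482 .397 .058 -4 45 .12
```

```text
offset [-0.3794, -0.189, 0.109] turn [-44.95, 4.16, -10.04] |o| 0.438 |w| 46.2
now grasp [0.1575 0.6044 0.2571]
```

```bash
python3 -m inch '[{"offset":[-0.03,-0.015,0.005],"turn":[-4,0,-1]},{"offset":[-0.065,-0.03,0.01],"turn":[-9,1,-2]},{"offset":[-0.10,-0.05,0.02],"turn":[-14,1,-3]},{"offset":[-0.135,-0.067,0.03],"turn":[-18,2,-4]},{"offset":[-0.17,-0.085,0.04],"turn":[-22,2,-5]},{"offset":[-0.205,-0.10,0.05],"turn":[-26,2,-6]},{"offset":[-0.24,-0.12,0.06],"turn":[-30,3,-7]},{"offset":[-0.275,-0.137,0.075],"turn":[-34,3,-8]},{"offset":[-0.31,-0.155,0.085],"turn":[-38,4,-9]},{"offset":[-0.345,-0.172,0.095],"turn":[-42,4,-10]},{"offset":[-0.379,-0.189,0.109],"turn":[-45,4,-10]},{"offset":[-0.379,-0.189,0.109],"turn":[-45,4,-10]}]' -0.1 && python3 -m inch '[{"offset":[0,0,0],"turn":[0,0,0]},{"offset":[0,0,0],"turn":[0,0,0]},{"offset":[0,0,0],"turn":[0,0,0]}]'; python3 cupg.py .482 .397 .058 -4 45 .12; python3 -c "
from h import *
c=snap('wrist','w1.png')
from cup import *
cup(snap('top'));cup(snap('scene'));print(c['K'],get_state()['qpos'].round(2))"
```

```text
clock: 1.15
tool_pos: [0.3347, 0.4062, 0.1507]
tcp_rot: [2.742, -0.047, 3.048]
ft_force: [0.2, -0.3, -0.9]
width: 0.0398
finger_force: 0.0
clock: 1.4
tool_pos: [0.334, 0.4067, 0.1511]
tcp_rot: [2.744, -0.048, 3.046]
ft_force: [0.6, -0.1, 0.5]
width: 0.0398
finger_force: 0.0
offset [-0.1509, -0.0674, -0.0127] turn [-22.19, -1.49, -2.77] |o| 0.166 |w| 22.4
now grasp [0.3342 0.3993 0.1686]
cup ctr [0.5652 0.39  ] res 0.0011 84 rod 96 mid [0.4822 0.3947 0.0619] yaw -3.3 reach 0.124 ctr off line 0.0001
cup ctr [0.569  0.3917] res 0.0012 150 rod 97 mid [0.4897 0.3977 0.0636] yaw -6.6 reach 0.123 ctr off line 0.0032
[[309.70691629   0.         319.96305016]
 [  0.         309.70691629 200.59487916]
 [  0.           0.           1.        ]] [-0.33  0.77 -0.77  2.2   1.55  0.25 -0.9 ]
```

View pics/w1.png

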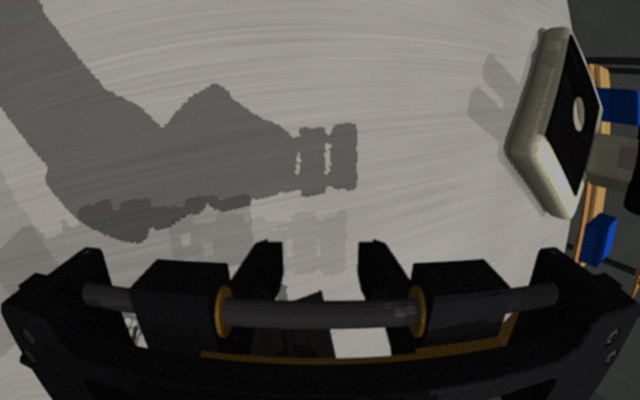

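Wrist view faces back past the fingers, showing bench and left-side clutter with nothing in the way. The arm was slowed near a wrist singularity, so I continue to the pre-grasp.

```bash
python3 -m inch '[{"offset":[-0.02,-0.008,-0.002],"turn":[-3,0,0]},{"offset":[-0.05,-0.02,-0.004],"turn":[-7,0,-1]},{"offset":[-0.08,-0.035,-0.006],"turn":[-12,-1,-1]},{"offset":[-0.11,-0.05,-0.009],"turn":[-16,-1,-2]},{"offset":[-0.135,-0.06,-0.011],"turn":[-20,-1,-2]},{"offset":[-0.151,-0.067,-0.013],"turn":[-22,-1.5,-3]},{"offset":[-0.151,-0.067,-0.013],"turn":[-22,-1.5,-3]},{"offset":[-0.151,-0.067,-0.013],"turn":[-22,-1.5,-3]},{"offset":[-0.151,-0.067,-0.013],"turn":[-22,-1.5,-3]},{"offset":[-0.151,-0.067,-0.013],"turn":[-22,-1.5,-3]},{"offset":[-0.151,-0.067,-0.013],"turn":[-22,-1.5,-3]},{"offset":[-0.151,-0.067,-0.013],"turn":[-22,-1.5,-3]}]'; python3 cupg.py .482 .397 .058 -4 45 .12;python3 cupg.py .482 .397 .058 -4 45 0; python3 -c "
from h import *
print(get_state()['qpos'].round(2))"
```

```text
clock: 2.55
tool_pos: [0.4767, 0.3264, 0.1304]
tcp_rot: [2.36, 0.004, 3.078]
ft_force: [-0.5, -0.1, 0.5]
width: 0.0396
finger_force: 0.0
offset [-0.0004, -0.0012, 0.0002] turn [-0.22, -0.09, 0.44] |o| 0.001 |w| 0.5
now grasp [0.4757 0.3131 0.1439]
offset [-0.0006, -0.0007, 0.1202] turn [-0.22, -0.09, 0.44] |o| 0.12 |w| 0.5
now grasp [0.4757 0.3131 0.1439]
[ 0.26  1.1  -1.01  2.13  2.25  0.15 -0.96]
```

```bash
python3 -m inch '[{"offset":[0,-0.001,0.02],"turn":[0,0,0]},{"offset":[0,-0.001,0.04],"turn":[0,0,0]},{"offset":[0,-0.001,0.06],"turn":[0,0,0]},{"offset":[0,-0.001,0.08],"turn":[0,0,0]},{"offset":[0,-0.001,0.095],"turn":[0,0,0]},{"offset":[0,-0.001,0.108],"turn":[0,0,0]},{"offset":[0,-0.001,0.115],"turn":[0,0,0]},{"offset":[0,-0.001,0.12],"turn":[0,0,0]},{"offset":[0,-0.001,0.12],"turn":[0,0,0]},{"offset":[0,-0.001,0.12],"turn":[0,0,0]}]'; python3 cupg.py .482 .397 .058 -4 45 0
python3 -m inch '[{"offset":[0,0,0],"turn":[0,0,0]},{"offset":[0,0,0],"turn":[0,0,0]},{"offset":[0,0,0],"turn":[0,0,0]},{"offset":[0,0,0],"turn":[0,0,0]},{"offset":[0,0,0],"turn":[0,0,0]},{"offset":[0,0,0],"turn":[0,0,0]},{"offset":[0,0,0],"turn":[0,0,0]},{"offset":[0,0,0],"turn":[0,0,0]}]' -1;  python3 cupg.py .482 .397 .258 -4 45 0
```

```text
clock: 3.38
tool_pos: [0.4836, 0.4086, 0.0441]
tcp_rot: [2.36, 0.004, 3.075]
ft_force: [-0.3, -0.4, -0.9]
width: 0.0397
finger_force: 0.0
offset [0.0008, 0.0016, 0.0009] turn [-0.22, 0.01, 0.29] |o| 0.002 |w| 0.4
now grasp [0.4827 0.3952 0.0576]
clock: 4.05
tool_pos: [0.4837, 0.4089, 0.0441]
tcp_rot: [2.359, 0.004, 3.075]
ft_force: [0.3, -0.4, 1.5]
width: 0.0101
finger_force: 29.4
offset [0.0001, 0.1423, -0.1412] turn [-0.18, 0.01, 0.3] |o| 0.2 |w| 0.4
now grasp [0.4828 0.3956 0.0576]
```

```bash
cat > pour.py <<'E'
from cupg import *
# pour.py phi lipx lipy lipz (basket local, m) ; prints delta for cup keyframe
B=np.array([.5376,-.4029]);BY=10.7;D=20
def key(phi,lx,ly,lz):
    f=np.radians(phi);b=np.radians(BY);yaw=BY+D;c=np.radians(yaw)
    cx=np.array([np.cos(c),np.sin(c),0]);cy=np.array([-np.sin(c),np.cos(c),0]);up=np.array([0,0,1.])
    lip=np.array([*(B+np.array([[np.cos(b),-np.sin(b)],[np.sin(b),np.cos(b)]])@[lx,ly]),lz])
    rod=lip-cy*(.036*np.cos(f)+.010*np.sin(f))-up*(-.036*np.sin(f)+.010*np.cos(f))
    return tgt(rod-.084*cx,yaw,45-phi)
if __name__=='__main__':
    for a in sys.argv[1:]:
        g,Rt=key(*[float(v) for v in a.split(',')]);print(a,g.round(3),end=' ');delta(g,Rt)
E
python3 -m inch '[{"offset":[0,0.004,-0.004],"turn":[0,0,0]},{"offset":[0,0.012,-0.012],"turn":[0,0,0]},{"offset":[0,0.024,-0.024],"turn":[0,0,0]},{"offset":[0,0.04,-0.04],"turn":[0,0,0]},{"offset":[0,0.056,-0.056],"turn":[0,0,0]},{"offset":[0,0.072,-0.072],"turn":[0,0,0]},{"offset":[0,0.088,-0.088],"turn":[0,0,0]},{"offset":[0,0.104,-0.104],"turn":[0,0,0]},{"offset":[0,0.118,-0.118],"turn":[0,0,0]},{"offset":[0,0.13,-0.13],"turn":[0,0,0]},{"offset":[0,0.138,-0.138],"turn":[0,0,0]},{"offset":[0,0.142,-0.141],"turn":[0,0,0]}]'
python3 pour.py 0,.008,-.08,.2 0,.008,-.08,.12; python3 cupg.py .46 .0 .25 10 45; python3 cupg.py .48 -.1 .25 18 45
python3 -c "
from h import *
c=snap('scene','s2.png');print(get_state()['qpos'].round(2))"
```

```text
clock: 5.05
tool_pos: [0.4872, 0.4094, 0.2318]
tcp_rot: [2.362, 0.01, 3.063]
ft_force: [-0.7, -0.6, -2.0]
width: 0.0106
finger_force: 29.9
0,.008,-.08,.2 [ 0.506 -0.554  0.19 ] offset [-0.0864, -0.7135, -0.6265] turn [-0.5, 25.22, -24.56] |o| 0.953 |w| 35.2
0,.008,-.08,.12 [ 0.506 -0.554  0.11 ] offset [-0.0856, -0.7697, -0.5696] turn [-0.5, 25.22, -24.56] |o| 0.961 |w| 35.2
offset [-0.0017, -0.2792, -0.2827] turn [-0.4, 10.64, -9.87] |o| 0.397 |w| 14.5
now grasp [0.486  0.3961 0.2453]
offset [-0.0277, -0.3496, -0.3519] turn [-0.44, 16.27, -15.55] |o| 0.497 |w| 22.5
now grasp [0.486  0.3961 0.2453]
[ 0.16  0.94 -1.12  2.    1.31  0.19 -0.25]
```

View pics/s2.png

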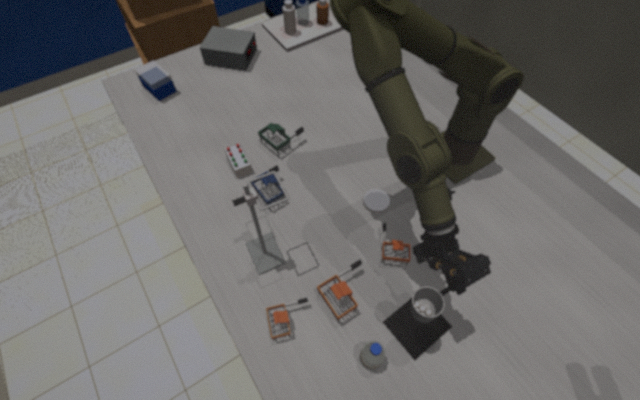

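Scene shows the cup lifted level over the mat at (428,302), with all the balls in it. Carrying it across.

```bash
python3 -m inch '[{"offset":[0,-0.008,-0.008],"turn":[0,0,0]},{"offset":[0,-0.024,-0.024],"turn":[0,1,-1]},{"offset":[0,-0.046,-0.046],"turn":[0,2,-2]},{"offset":[0,-0.072,-0.072],"turn":[0,3,-3]},{"offset":[0,-0.098,-0.099],"turn":[0,4,-4]},{"offset":[0,-0.126,-0.128],"turn":[0,5,-5]},{"offset":[0,-0.154,-0.157],"turn":[0,6,-6]},{"offset":[0,-0.182,-0.185],"turn":[0,7,-7]},{"offset":[0,-0.21,-0.213],"turn":[0,8,-8]},{"offset":[0,-0.235,-0.239],"turn":[0,9,-9]},{"offset":[0,-0.258,-0.262],"turn":[0,10,-9.5]},{"offset":[-0.002,-0.279,-0.283],"turn":[0,10.5,-10]}]'
python3 pour.py 0,.008,-.08,.2 ; python3 cupg.py .46 .0 .25 10 45; python3 cupg.py .49 -.3 .24 25 45
python3 -c "
from h import *
print(get_state()['qpos'].round(2))"
```

```text
clock: 6.1
tool_pos: [0.4583, 0.0106, 0.2343]
tcp_rot: [2.367, 0.002, -2.969]
ft_force: [0.2, 1.2, -2.0]
width: 0.0104
finger_force: 29.8
0,.008,-.08,.2 [ 0.506 -0.554  0.19 ] offset [0.0541, -0.4346, -0.345] turn [-0.61, 14.75, -14.72] |o| 0.557 |w| 20.8
offset [0.0002, 0.0035, 0.0003] turn [-0.6, 0.19, -0.01] |o| 0.003 |w| 0.6
now grasp [ 0.4606 -0.0025  0.2479]
offset [0.0255, -0.2187, -0.2034] turn [-0.61, 10.74, -10.67] |o| 0.3 |w| 15.2
now grasp [ 0.4606 -0.0025  0.2479]
[ 1.    1.16 -1.45  1.88  0.46  0.96  1.26]
```

q3 is close to its limit here, so before going on I fit a kinematic model from the recorded joint/pose pairs and check the pouring poses for reach.

```bash
cat > kin.py <<'E'
from h import *
from scipy.optimize import least_squares
import itertools
Q=np.array([[-1.2821856,.68990056,-.19454326,1.56622054,.15728385,.90251779,-.2151034],[-.33,.77,-.77,2.2,1.55,.25,-.9],[.26,1.1,-1.01,2.13,2.25,.15,-.96],[.16,.94,-1.12,2.,1.31,.19,-.25],[1.,1.16,-1.45,1.88,.46,.96,1.26]])
T=np.array([[.15742302,.6042644,.23799574],[.334,.4067,.1511],[.4767,.3264,.1304],[.4872,.4094,.2318],[.4583,.0106,.2343]])
E=np.array([[-3.13993958,0,2.8868604],[2.744,-.048,3.046],[2.36,.004,3.078],[2.362,.01,3.063],[2.367,.002,-2.969]])
lo=np.array([-3.01,-.46,-1.47,.13,-1,.04,-2.66]);hi=np.array([3.01,2.08,1.51,2.56,4.14,2.09,2.66])
def rx(a,ax): return R.from_euler(ax,a).as_matrix()
def fk(q,p,s):
    # p: h,d1,a1,d2,a2,d3,a3,o1,o3,o5,o7
    h,d1,a1,d2,a2,d3,a3,o1,o3,o5,o7,o2,o4,o6=p
    M=rx(s[0]*q[0]+o1,'z');x=np.array([0,0,h])
    M=M@rx(q[1]+o2,'y');x=x+M@[a1,0,d1];M=M@rx(s[1]*q[2]+o3,'z')@rx(q[3]+o4,'y');x=x+M@[a2,0,d2]
    M=M@rx(s[2]*q[4]+o5,'z')@rx(q[5]+o6,'y');x=x+M@[a3,0,d3];M=M@rx(s[3]*q[6]+o7,'z')
    return x,M
def fit():
    best=None;rng=np.random.default_rng(0)
    for s in itertools.product([1,-1],repeat=4):
        def f(p):
            r=[]
            for q,t,e in zip(Q,T,E):
                x,M=fk(q,p,s);r+=list((x-t)*5);r+=list(R.from_matrix(M.T@rot(e)).as_rotvec())
            return np.r_[r,.01*(p[[11,12,13]]),.02*p[[2,4,6]]]
        for k in range(12):
            p0=np.array([.35,.4,0,.4,0,.25,0,*rng.choice([0,np.pi/2,np.pi,-np.pi/2],4),0,0,0])
            o=least_squares(f,p0)
            if best is None or o.cost<best[0]: best=(o.cost,s,o.x)
    return best
if __name__=='__main__':
    c,s,p=fit();print(c,s,p.round(3));np.savez('kin.npz',s=s,p=p)
    for q,t,e in zip(Q,T,E):
        x,M=fk(q,p,s);print((x-t).round(4),R.from_matrix(M.T@rot(e)).magnitude().round(3))
E
time python3 kin.py
```

```text
0.003279837829625866 (-1, -1, -1, -1) [ 0.363  0.55   0.026  0.345 -0.004  0.323  0.008 -0.039 -0.027 -0.005
  1.54  -0.013  0.036 -0.03 ]Traceback (most recent call last):
  File "kin.py", line 32, in <module>
    x,M=fk(q,p,s);print((x-t).round(4),R.from_matrix(M.T@rot(e)).magnitude().round(3))
                                       ^^^^^^^^^^^^^^^^^^^^^^^^^^^^^^^^^^^^^^^^^^^
AttributeError: 'float' object has no attribute 'round'

real	3m51.158s
user	3m51.548s
sys	0m0.160s
```

```bash
cat > kin2.py <<'E'
from kin import *
s=(-1,-1,-1,-1)
def fk2(q,p):
    h,d1,a,b,d2,d3=p[:6]
    M=rx(-q[0],'z')@rx(q[1],'y')@rx(-q[2],'z');x=np.array([0,0,h])+M@[a,0,d1]
    M=M@rx(q[3],'y');x=x+M@[b,0,d2];M=M@rx(-q[4],'z')@rx(q[5],'y');x=x+M@[0,0,d3]
    return x,M@rx(-q[6]+np.pi/2,'z')
def fit2():
    f=lambda p:np.concatenate([np.r_[(fk2(q,p)[0]-t)*5,R.from_matrix(fk2(q,p)[1].T@rot(e)).as_rotvec()] for q,t,e in zip(Q,T,E)])
    return least_squares(f,[.35,.55,.045,-.045,.3,.3])
def ik(x,Rt,p,q0,reg=.01):
    best=None
    for f in (np.eye(3),np.diag([-1,-1,1.])):
        g=lambda q:np.r_[(fk2(q,p)[0]-x)*5,R.from_matrix(fk2(q,p)[1].T@Rt@f).as_rotvec(),reg*(q-q0)]
        o=least_squares(g,np.clip(q0,lo+.01,hi-.01),bounds=(lo,hi))
        e=np.linalg.norm(o.fun[:6])
        if best is None or e<best[0]-.01: best=(e,o.x)
    return best
P6=np.array([.346,.55,.045,-.045,.3,.3])
if __name__=='__main__':
    o=fit2();print(o.cost,o.x.round(4));np.save('p6.npy',o.x)
    for q,t in zip(Q,T): print((fk2(q,o.x)[0]-t).round(4))
E
python3 kin2.py
cat > chk.py <<'E'
from kin2 import *
import pour
p=np.load('p6.npy');q0=np.array(get_state()['qpos'])
for D in (-10,0,20):
  pour.D=D;q=q0
  for ph,ly,lz in [(0,-.08,.2),(0,-.08,.12),(45,-.045,.1),(80,-.038,.085),(105,-.038,.085)]:
    g,Rt=pour.key(ph,.008,ly,lz);b=[ik(g+.019*Rt[:,2],Rt,p,qq) for qq in (q,np.array([1.5,1,-1,1.8,0,1,0]),np.array([1.2,.9,.5,1.8,2,1,0]),np.array([1.,1,0,1.8,1,.8,0]))]
    b=min(b,key=lambda v:(v[0]>.02)*v[0]*10+np.abs(v[1]-q).max()*.1);e,q=b
    print(D,ph,'err',round(e,3),q.round(2))
E
python3 chk.py
```

```text
0.027043763489056436 [ 0.3059  0.6182 -0.0603  0.0133  0.3694  0.3429]
[-0.0384  0.0066 -0.0002]
[-0.0165  0.0042  0.0034]
[0.0033 0.0062 0.0018]
[0.0041 0.0028 0.0035]
[-0.0053 -0.0121 -0.0086]
-10 0 err 0.0 [ 1.23  1.37 -1.28  0.79  0.52  1.87  1.97]
-10 0 err 0.0 [ 1.24  1.46 -1.26  0.82  0.57  1.79  2.01]
-10 45 err 0.0 [ 1.24  1.18 -1.23  1.55  1.16  1.27  1.41]
-10 80 err 0.0 [ 1.01  1.16 -1.12  1.95  1.73  1.49  0.67]
-10 105 err 0.0 [ 0.75  1.27 -0.91  2.09  1.91  1.87  0.26]
0 0 err 0.001 [ 1.13  1.38 -1.21  0.61  0.55  2.04  2.18]
0 0 err 0.0 [ 1.14  1.46 -1.19  0.64  0.6   1.95  2.22]
0 45 err 0.0 [ 1.24  1.2  -1.25  1.51  1.17  1.3   1.61]
0 80 err 0.0 [ 1.09  1.2  -1.22  1.99  1.84  1.5   0.84]
0 105 err 0.0 [ 0.86  1.33 -1.03  2.19  2.11  1.96  0.41]
20 0 err 0.089 [ 0.9   1.33 -0.19  0.41  0.    2.09 -0.25]
20 0 err 0.038 [ 0.89  1.45 -0.16  0.34  0.    2.09 -0.23]
20 45 err 0.0 [ 1.19  1.15 -1.07  1.41  1.04  1.19  2.09]
20 80 err 0.0 [ 1.23  1.23 -1.28  2.01  1.99  1.33  1.22]
20 105 err 0.0 [ 1.09  1.41 -1.17  2.31  2.51  1.88  0.86]
```

Carrying the cup already half tilted (45°, tool vertical) avoids the hard poses. The balls only run out above about 85°.

```bash
sed -i 's/;D=20/;D=15/' pour.py; python3 cupg.py .46 -.06 .26 10 22;python3 cupg.py .46 -.12 .26 10 0; python3 pour.py 45,.008,-.06,.16 
```

```text
offset [0.0104, -0.0392, -0.0497] turn [22.4, 0.19, -0.04] |o| 0.064 |w| 22.4
now grasp [ 0.4606 -0.0025  0.2479]
offset [0.0207, -0.0875, -0.0951] turn [44.4, 0.18, -0.08] |o| 0.131 |w| 44.4
now grasp [ 0.4606 -0.0025  0.2479]
45,.008,-.06,.16 [ 0.495 -0.526  0.178] offset [0.0559, -0.4346, -0.321] turn [44.1, 6.26, -14.98] |o| 0.543 |w| 47.0
```

```bash
python3 -m inch '[{"offset":[0.001,-0.003,-0.004],"turn":[2,0,0]},{"offset":[0.003,-0.009,-0.012],"turn":[6,0,0]},{"offset":[0.005,-0.018,-0.022],"turn":[10,0,0]},{"offset":[0.007,-0.027,-0.034],"turn":[15,0,0]},{"offset":[0.009,-0.035,-0.044],"turn":[20,0,0]},{"offset":[0.011,-0.043,-0.053],"turn":[24,0,0]},{"offset":[0.013,-0.052,-0.062],"turn":[28,0,0]},{"offset":[0.015,-0.062,-0.072],"turn":[33,0,0]},{"offset":[0.017,-0.071,-0.08],"turn":[37,0,0]},{"offset":[0.019,-0.079,-0.088],"turn":[41,0,0]},{"offset":[0.02,-0.085,-0.093],"turn":[43,0,0]},{"offset":[0.021,-0.087,-0.095],"turn":[44.4,0,0]}]'
python3 pour.py 45,.008,-.06,.16; python3 -c "
from h import *
print(get_state()['qpos'].round(3))"
```

```text
clock: 7.1
tool_pos: [0.4603, -0.117, 0.2425]
tcp_rot: [3.141, 0.006, -2.967]
ft_force: [0.1, -0.6, -2.5]
width: 0.0101
finger_force: 29.8
45,.008,-.06,.16 [ 0.495 -0.526  0.178] offset [0.0373, -0.4089, 0.0827] turn [-0.02, 0.34, -15.71] |o| 0.419 |w| 15.7
[ 0.846  0.734 -1.191  1.978  0.82   1.016  1.004]
```

```bash
python3 -m inch '[{"offset":[0.001,-0.008,0],"turn":[0,0,0]},{"offset":[0.002,-0.026,0],"turn":[0,0,-1]},{"offset":[0.004,-0.052,0],"turn":[0,0,-2]},{"offset":[0.007,-0.082,0],"turn":[0,0,-3]},{"offset":[0.01,-0.112,0],"turn":[0,0,-4]},{"offset":[0.013,-0.142,0],"turn":[0,0,-5]},{"offset":[0.016,-0.172,0],"turn":[0,0,-6]},{"offset":[0.019,-0.202,0],"turn":[0,0,-7]},{"offset":[0.021,-0.232,0],"turn":[0,0,-9]},{"offset":[0.024,-0.262,0],"turn":[0,0,-10]},{"offset":[0.026,-0.292,0],"turn":[0,0,-11]},{"offset":[0.029,-0.32,0],"turn":[0,0,-12]}]'
python3 -m inch '[{"offset":[0.003,-0.028,0],"turn":[0,0,-1]},{"offset":[0.005,-0.05,0.005],"turn":[0,0,-2]},{"offset":[0.007,-0.068,0.01],"turn":[0,0,-3]},{"offset":[0.008,-0.08,0.02],"turn":[0,0,-3.5]},{"offset":[0.008,-0.087,0.03],"turn":[0,0,-3.7]},{"offset":[0.008,-0.089,0.035],"turn":[0,0,-3.7]},{"offset":[0.008,-0.089,0.035],"turn":[0,0,-3.7]}]'
python3 -c "
from h import *
print(get_state()['qpos'].round(3))
from m import *
c=snap('top');P=cloud(c);m=seg(c,'green')&near(P,(.54,-.40),.12)&(P[...,2]>.05)&(P[...,2]<.075);print(cv2.minAreaRect(P[m][:,:2].astype(np.float32)*1000))
snap('scene','s3.png')"
python3 pour.py 45,.008,-.05,.10 60,.008,-.04,.09 75,.008,-.038,.085
```

```text
clock: 8.1
tool_pos: [0.4863, -0.4396, 0.2393]
tcp_rot: [3.137, 0.006, -2.76]
ft_force: [0.3, -0.1, -2.4]
width: 0.0102
finger_force: 29.8
clock: 8.68
tool_pos: [0.5123, -0.5217, 0.2027]
tcp_rot: [3.135, 0.005, -2.694]
ft_force: [0.1, -0.2, -2.4]
width: 0.0103
finger_force: 29.8
[ 1.167  1.094 -1.164  1.194  0.964  1.411  2.143]
((541.24267578125, -403.0706787109375), (70.7771987915039, 106.52130126953125), 11.003517150878906)
45,.008,-.05,.10 [ 0.493 -0.516  0.118] offset [0.0171, 0.0124, 0.1058] turn [0.26, 0.39, 0.06] |o| 0.108 |w| 0.5
60,.008,-.04,.09 [ 0.489 -0.501  0.116] offset [0.0145, 0.023, 0.1074] turn [15.26, 0.4, 0.01] |o| 0.111 |w| 15.3
75,.008,-.038,.085 [ 0.485 -0.492  0.117] offset [0.0139, 0.0281, 0.1045] turn [30.26, 0.4, -0.04] |o| 0.109 |w| 30.3
```

View pics/s3.png

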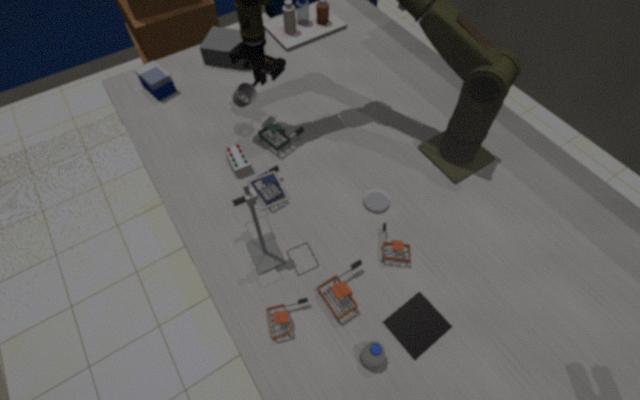

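Scene: the cup at (245,95) is tilted beside the green basket at (275,137). Descending and tilting to 75°.

```bash
python3 -m inch '[{"offset":[0.001,0.0,0.008],"turn":[0,0,0]},{"offset":[0.005,0.003,0.025],"turn":[0,0,0]},{"offset":[0.009,0.006,0.045],"turn":[0,0,0]},{"offset":[0.012,0.009,0.065],"turn":[0,0,0]},{"offset":[0.015,0.011,0.085],"turn":[0,0,0]},{"offset":[0.017,0.012,0.098],"turn":[0,0,0]},{"offset":[0.017,0.014,0.103],"turn":[2,0.2,0]},{"offset":[0.016,0.017,0.106],"turn":[6,0.4,0]},{"offset":[0.015,0.02,0.107],"turn":[10,0.4,0]},{"offset":[0.015,0.023,0.107],"turn":[15,0.4,0]},{"offset":[0.015,0.023,0.107],"turn":[15,0.4,0]},{"offset":[0.015,0.023,0.107],"turn":[15,0.4,0]}]'
python3 pour.py 60,.008,-.04,.09 75,.008,-.038,.085 90,.008,-.038,.083 105,.008,-.038,.083;python3 -c "
from h import *
print(get_state()['qpos'].round(3))
a=snap('top');b=snap('scene')
x=cv2.resize(a['img'][190:300,390:500],(480,480),interpolation=cv2.INTER_CUBIC)
cv2.imwrite('pics/c3.png',x[:,:,::-1])"
```

```text
clock: 9.78
tool_pos: [0.4904, -0.506, 0.0991]
tcp_rot: [-2.885, -0.002, -2.691]
ft_force: [-0.7, -0.5, -2.2]
width: 0.0104
finger_force: 29.8
60,.008,-.04,.09 [ 0.489 -0.501  0.116] offset [-0.0006, 0.0005, 0.0012] turn [0.27, -0.05, 0.15] |o| 0.001 |w| 0.3
75,.008,-.038,.085 [ 0.485 -0.492  0.117] offset [-0.0011, 0.0046, -0.0029] turn [15.27, -0.03, 0.16] |o| 0.006 |w| 15.3
90,.008,-.038,.083 [ 0.481 -0.484  0.119] offset [-0.0011, 0.0083, -0.0089] turn [30.27, -0.01, 0.16] |o| 0.012 |w| 30.3
105,.008,-.038,.083 [ 0.477 -0.475  0.12 ] offset [-0.0011, 0.0134, -0.0157] turn [45.27, 0.01, 0.16] |o| 0.021 |w| 45.3
[ 1.189  1.095 -1.028  1.648  1.36   1.008  1.682]
```

View pics/c3.png

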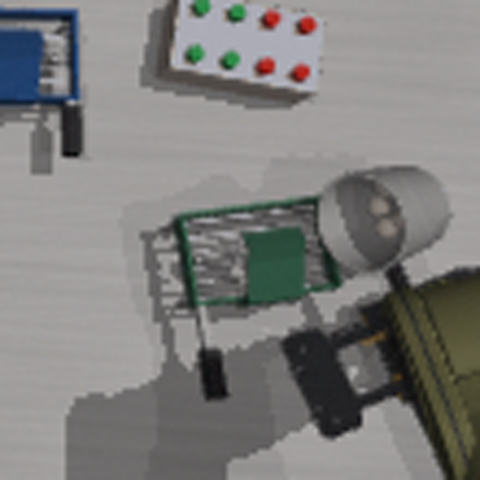

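Top crop: the cup mouth sits over the basket's right end at (345,215), with the balls still inside. Now I pour slowly.

```bash
python3 -m inch '[{"offset":[0,0.002,-0.001],"turn":[6,0,0]},{"offset":[-0.001,0.0035,-0.002],"turn":[12,0,0]},{"offset":[-0.001,0.005,-0.003],"turn":[16,0,0]},{"offset":[-0.001,0.006,-0.005],"turn":[20,0,0]},{"offset":[-0.001,0.0065,-0.006],"turn":[22,0,0]},{"offset":[-0.001,0.007,-0.007],"turn":[24,0,0]},{"offset":[-0.001,0.007,-0.007],"turn":[25,0,0]},{"offset":[-0.001,0.0075,-0.008],"turn":[26,0,0]},{"offset":[-0.001,0.0075,-0.008],"turn":[27,0,0]},{"offset":[-0.001,0.008,-0.0085],"turn":[28,0,0]},{"offset":[-0.001,0.008,-0.0085],"turn":[29,0,0]},{"offset":[-0.001,0.008,-0.009],"turn":[30,0,0]}]'
python3 -m inch '[{"offset":[0,0,0],"turn":[0.5,0,0]},{"offset":[0,0,0],"turn":[1,0,0]},{"offset":[0,0,0],"turn":[1.5,0,0]},{"offset":[0,0.001,-0.001],"turn":[2,0,0]},{"offset":[0,0.001,-0.001],"turn":[2.5,0,0]},{"offset":[0,0.001,-0.001],"turn":[3,0,0]},{"offset":[0,0.001,-0.001],"turn":[3.5,0,0]},{"offset":[0,0.001,-0.001],"turn":[4,0,0]},{"offset":[0,0.001,-0.002],"turn":[4.5,0,0]},{"offset":[0,0.001,-0.002],"turn":[5,0,0]},{"offset":[0,0.001,-0.002],"turn":[5,0,0]},{"offset":[0,0.001,-0.002],"turn":[5,0,0]}]'
python3 -m inch '[{"offset":[0,0,0],"turn":[1,0,0]},{"offset":[0,0,0],"turn":[2,0,0]},{"offset":[0,0.001,-0.001],"turn":[3,0,0]},{"offset":[0,0.001,-0.001],"turn":[4,0,0]},{"offset":[0,0.001,-0.002],"turn":[5,0,0]},{"offset":[0,0.002,-0.003],"turn":[6,0,0]},{"offset":[0,0.002,-0.003],"turn":[7,0,0]},{"offset":[0,0.003,-0.004],"turn":[8,0,0]},{"offset":[0,0.003,-0.005],"turn":[10,0,0]},{"offset":[0,0.003,-0.005],"turn":[10,0,0]},{"offset":[0,0.003,-0.005],"turn":[10,0,0]},{"offset":[0,0.003,-0.005],"turn":[10,0,0]}]'
python3 pour.py 105,.008,-.038,.083;python3 -c "
from h import *
print(get_state()['qpos'].round(3))
a=snap('top');b=snap('scene')
x=cv2.resize(a['img'][210:290,410:490],(400,400),interpolation=cv2.INTER_CUBIC)
y=cv2.resize(b['img'][70:150,220:300],(400,400),interpolation=cv2.INTER_CUBIC)
cv2.imwrite('pics/c4.png',np.hstack([x,y])[:,:,::-1])"
```

```text
clock: 10.88
tool_pos: [0.4871, -0.4977, 0.1053]
tcp_rot: [-2.358, -0.0, -2.694]
ft_force: [-0.6, 0.1, -2.3]
width: 0.0103
finger_force: 29.7
clock: 11.88
tool_pos: [0.4862, -0.4954, 0.1057]
tcp_rot: [-2.272, -0.0, -2.694]
ft_force: [0.2, 1.2, -2.0]
width: 0.0103
finger_force: 29.7
clock: 12.88
tool_pos: [0.4839, -0.4904, 0.107]
tcp_rot: [-2.098, 0.0, -2.694]
ft_force: [-0.5, -0.9, -2.2]
width: 0.0102
finger_force: 29.5
105,.008,-.038,.083 [ 0.477 -0.475  0.12 ] offset [-0.0002, -0.0033, -0.0019] turn [0.19, -0.03, -0.03] |o| 0.004 |w| 0.2
[ 0.968  1.234 -0.83   2.231  2.435  1.637  0.541]
```

View pics/c4.png

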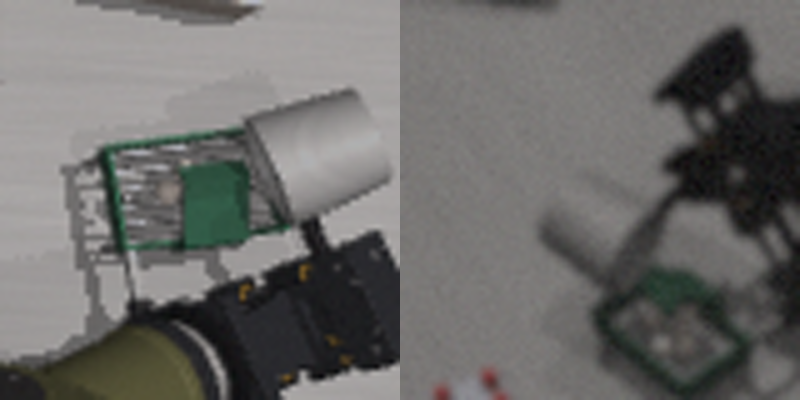

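Balls are visible in the basket: one at (170,190) in the left crop, more around (665,340) in the right. I tilt a little more, then back the cup off to check both.

```bash
python3 -m inch '[{"offset":[0,0,-0.001],"turn":[2,0,0]},{"offset":[0,0,-0.002],"turn":[4,0,0]},{"offset":[0,0,-0.003],"turn":[6,0,0]},{"offset":[0,0,-0.003],"turn":[6,0,0]},{"offset":[0,0,-0.003],"turn":[6,0,0]},{"offset":[0,0,-0.003],"turn":[6,0,0]},{"offset":[0,0,-0.003],"turn":[6,0,0]}]'
python3 pour.py 105,.008,-.06,.13 75,.008,-.08,.15 45,.008,-.12,.2
```

```text
clock: 13.57
tool_pos: [0.4828, -0.4883, 0.109]
tcp_rot: [-1.993, 0.001, -2.694]
ft_force: [0.7, -0.1, -0.2]
width: 0.0103
finger_force: 29.6
105,.008,-.06,.13 [ 0.481 -0.497  0.167] offset [0.0054, -0.0543, 0.0016] turn [-5.83, -0.04, -0.06] |o| 0.055 |w| 5.8
75,.008,-.08,.15 [ 0.493 -0.534  0.182] offset [0.0105, -0.0742, 0.0266] turn [-35.83, -0.02, -0.07] |o| 0.08 |w| 35.8
45,.008,-.12,.2 [ 0.506 -0.585  0.218] offset [0.0208, -0.1224, 0.0518] turn [-65.83, 0.0, -0.08] |o| 0.135 |w| 65.8
```

```bash
python3 -m inch '[{"offset":[0.001,-0.01,0],"turn":[-1,0,0]},{"offset":[0.003,-0.025,0],"turn":[-3,0,0]},{"offset":[0.005,-0.04,0.001],"turn":[-5,0,0]},{"offset":[0.006,-0.054,0.002],"turn":[-6,0,0]},{"offset":[0.008,-0.06,0.008],"turn":[-13,0,0]},{"offset":[0.009,-0.065,0.016],"turn":[-20,0,0]},{"offset":[0.01,-0.07,0.022],"turn":[-27,0,0]},{"offset":[0.011,-0.075,0.027],"turn":[-34,0,0]},{"offset":[0.013,-0.087,0.034],"turn":[-41,0,0]},{"offset":[0.016,-0.1,0.04],"turn":[-48,0,0]},{"offset":[0.019,-0.112,0.046],"turn":[-55,0,0]},{"offset":[0.021,-0.122,0.052],"turn":[-62,0,0]}]'
python3 -c "
from h import *
print(get_state()['qpos'].round(3))
a=snap('top');b=snap('scene')
x=cv2.resize(a['img'][200:290,410:500],(400,400),interpolation=cv2.INTER_CUBIC)
y=cv2.resize(b['img'][70:160,220:310],(400,400),interpolation=cv2.INTER_CUBIC)
cv2.imwrite('pics/c5.png',np.hstack([x,y])[:,:,::-1])"
```

```text
clock: 14.57
tool_pos: [0.503, -0.5824, 0.1955]
tcp_rot: [-2.834, -0.025, -2.705]
ft_force: [0.4, -1.4, -2.3]
width: 0.0101
finger_force: 29.8
[ 1.171  0.976 -0.94   1.425  1.139  1.037  1.974]
```

View pics/c5.png

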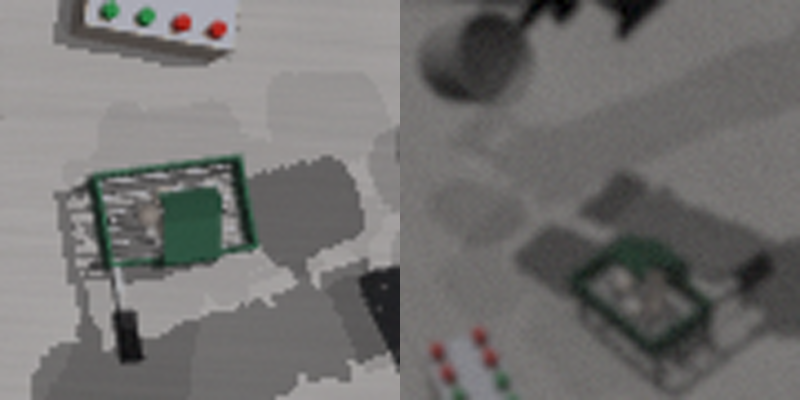

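Left crop: the balls sit under the hook, one visible at (150,215). Right crop: the cup interior is dark and empty, and white balls are in the tray at (630,290). No strays. Returning the cup.

```bash
python3 cupg.py .46 -.12 .26 10 0;  python3 cupg.py .46 .2 .26 0 0
```

```text
offset [-0.1521, 0.4088, -0.1832] turn [-18.28, 1.09, 14.42] |o| 0.473 |w| 23.3
now grasp [ 0.5023 -0.5835  0.2161]
offset [-0.284, 0.6848, -0.277] turn [-18.2, 2.69, 24.34] |o| 0.791 |w| 30.5
now grasp [ 0.5023 -0.5835  0.2161]
```

```bash
python3 -m inch '[{"offset":[-0.005,0.01,-0.005],"turn":[-1,0,0]},{"offset":[-0.015,0.035,-0.02],"turn":[-3,0,1]},{"offset":[-0.028,0.07,-0.035],"turn":[-5,0,2]},{"offset":[-0.041,0.107,-0.05],"turn":[-6,0,3]},{"offset":[-0.054,0.144,-0.066],"turn":[-8,0,5]},{"offset":[-0.067,0.181,-0.083],"turn":[-10,0,6]},{"offset":[-0.08,0.218,-0.1],"turn":[-12,1,8]},{"offset":[-0.093,0.255,-0.116],"turn":[-14,1,10]},{"offset":[-0.106,0.292,-0.133],"turn":[-16,1,11]},{"offset":[-0.119,0.329,-0.15],"turn":[-17,1,12]},{"offset":[-0.135,0.366,-0.166],"turn":[-18,1,13]},{"offset":[-0.147,0.395,-0.177],"turn":[-18,1,14]}]'
python3 cupg.py .46 .2 .26 0 20; python3 cupg.py .46 .34 .2 -4 45;python3 -c "
from h import *
print(get_state()['qpos'].round(3))"
```

```text
clock: 15.67
tool_pos: [0.454, -0.1281, 0.2372]
tcp_rot: [3.141, -0.008, -2.951]
ft_force: [0.6, 1.1, -2.4]
width: 0.0106
finger_force: 29.7
offset [-0.0693, 0.3274, -0.0054] turn [-19.96, -2.35, 10.74] |o| 0.335 |w| 22.8
now grasp [ 0.4542 -0.1281  0.2561]
offset [-0.0985, 0.4714, 0.05] turn [-44.78, -6.29, 13.98] |o| 0.484 |w| 47.3
now grasp [ 0.4542 -0.1281  0.2561]
[ 0.82   0.693 -1.079  1.984  0.764  0.952  1.107]
```

```bash
python3 -m inch '[{"offset":[-0.003,0.012,0],"turn":[-1,0,0]},{"offset":[-0.01,0.04,-0.001],"turn":[-3,0,1]},{"offset":[-0.016,0.073,-0.001],"turn":[-5,-0.5,2]},{"offset":[-0.023,0.106,-0.002],"turn":[-7,-0.7,3.5]},{"offset":[-0.029,0.139,-0.002],"turn":[-9,-1,4.5]},{"offset":[-0.036,0.172,-0.003],"turn":[-11,-1,5.5]},{"offset":[-0.043,0.205,-0.003],"turn":[-13,-1.5,6.5]},{"offset":[-0.05,0.238,-0.004],"turn":[-15,-2,8]},{"offset":[-0.057,0.271,-0.005],"turn":[-17,-2,9]},{"offset":[-0.063,0.3,-0.005],"turn":[-19,-2,10]},{"offset":[-0.067,0.32,-0.005],"turn":[-20,-2.3,10.5]},{"offset":[-0.069,0.327,-0.005],"turn":[-20,-2.3,10.7]}]'
python3 cupg.py .461 .401 .15 -4 45; python3 -c "
from h import *
print(get_state()['qpos'].round(3))"
```

```text
clock: 16.67
tool_pos: [0.4592, 0.2062, 0.242]
tcp_rot: [2.792, -0.0, -3.135]
ft_force: [-0.7, -0.9, -1.1]
width: 0.0111
finger_force: 29.7
offset [-0.0041, 0.1594, 0.1704] turn [-24.93, -2.39, 3.72] |o| 0.233 |w| 25.3
now grasp [0.4593 0.1997 0.2599]
[ 0.346  0.72  -1.089  2.014  0.589  0.616  0.558]
```

```bash
python3 -m inch '[{"offset":[0,0.008,0.008],"turn":[-2,0,0]},{"offset":[0,0.024,0.024],"turn":[-5,0,0.5]},{"offset":[-0.001,0.042,0.043],"turn":[-8,-0.5,1]},{"offset":[-0.001,0.06,0.062],"turn":[-11,-1,1.5]},{"offset":[-0.002,0.078,0.082],"turn":[-14,-1,2]},{"offset":[-0.002,0.096,0.101],"turn":[-17,-1.5,2.5]},{"offset":[-0.003,0.114,0.12],"turn":[-20,-2,3]},{"offset":[-0.003,0.132,0.139],"turn":[-22,-2,3.5]},{"offset":[-0.004,0.147,0.156],"turn":[-24,-2.4,3.7]},{"offset":[-0.004,0.156,0.166],"turn":[-25,-2.4,3.7]},{"offset":[-0.004,0.159,0.17],"turn":[-25,-2.4,3.7]},{"offset":[-0.004,0.159,0.17],"turn":[-25,-2.4,3.7]}]'
python3 cupg.py .461 .401 .058 -4 45; python3 -c "
from h import *
c=snap('top');P=cloud(c);m=near(P,(.545,.395),.045)&(P[...,2]>.13)&(P[...,2]<.2);q=P[m];print(len(q),q.mean(0),q.max(0),q.min(0))
m=np.c_[q[:,:2],np.ones(len(q))];print('tilt',np.linalg.lstsq(m,q[:,2],rcond=None)[0])"
```

```text
clock: 17.67
tool_pos: [0.4489, 0.3697, 0.1375]
tcp_rot: [2.431, -0.016, 3.106]
ft_force: [0.3, -1.7, -2.0]
width: 0.0105
finger_force: 29.8
offset [-0.0128, -0.0262, 0.0997] turn [-4.29, -1.97, 0.82] |o| 0.104 |w| 4.8
now grasp [0.4487 0.3573 0.1519]Traceback (most recent call last):
  File "<string>", line 3, in <module>
    c=snap('top');P=cloud(c);m=near(P,(.545,.395),.045)&(P[...,2]>.13)&(P[...,2]<.2);q=P[m];print(len(q),q.mean(0),q.max(0),q.min(0))
                               ^^^^
NameError: name 'near' is not defined
```

```bash
python3 -m inch '[{"offset":[-0.003,-0.003,0.015],"turn":[-1,-0.5,0]},{"offset":[-0.006,-0.006,0.03],"turn":[-2,-1,0.3]},{"offset":[-0.009,-0.009,0.045],"turn":[-3,-1.5,0.5]},{"offset":[-0.012,-0.011,0.06],"turn":[-4,-2,0.8]},{"offset":[-0.0128,-0.012,0.075],"turn":[-4.3,-2,0.8]},{"offset":[-0.0128,-0.013,0.083],"turn":[-4.3,-2,0.8]},{"offset":[-0.0128,-0.013,0.086],"turn":[-4.3,-2,0.8]},{"offset":[-0.0128,-0.013,0.086],"turn":[-4.3,-2,0.8]},{"offset":[-0.0128,-0.013,0.086],"turn":[-4.3,-2,0.8]}]'
python3 cupg.py .461 .401 .058 -4 45; python3 -c "
from m import *
for n in ('top','scene'):
  c=snap(n);P=cloud(c);V=c['img'].max(-1);m=near(P,(.545,.395),.045)&(P[...,2]>.07)&(P[...,2]<.11)&(V>55);q=P[m];print(len(q),q.mean(0),q.max(0),q.min(0))
  m=np.c_[q[:,:2]-q[:,:2].mean(0),np.ones(len(q))];print('slope',np.linalg.lstsq(m,q[:,2],rcond=None)[0])"
```

```text
clock: 18.47
tool_pos: [0.4629, 0.4167, 0.0652]
tcp_rot: [2.355, 0.001, 3.074]
ft_force: [0.5, 0.3, -0.8]
width: 0.0101
finger_force: 29.8
offset [0.0008, -0.0163, 0.0129] turn [0.08, -0.03, 0.12] |o| 0.021 |w| 0.1
now grasp [0.4619 0.4033 0.0786]
120 [0.54668253 0.40449256 0.08145154] [0.58122228 0.434238   0.0925554 ] [0.50760301 0.36359529 0.07002693]
slope [-0.03706951  0.01484687  0.08145154]
211 [0.54245786 0.39874374 0.08202638] [0.58326727 0.43468877 0.09363298] [0.50652161 0.36445064 0.07020122]
slope [0.00792982 0.06267781 0.08202638]
```

```bash
python3 -m inch '[{"offset":[0,-0.004,0.004],"turn":[0,0,0]},{"offset":[0,-0.008,0.008],"turn":[0,0,0]},{"offset":[0,-0.011,0.011],"turn":[0,0,0]},{"offset":[0,-0.013,0.013],"turn":[0,0,0]},{"offset":[0,-0.0145,0.0145],"turn":[0,0,0]},{"offset":[0,-0.015,0.015],"turn":[0,0,0]},{"offset":[0,-0.015,0.015],"turn":[0,0,0]}]'
python3 -m inch '[{"offset":[0,0,0],"turn":[0,0,0]},{"offset":[0,0,0],"turn":[0,0,0]},{"offset":[0,0,0],"turn":[0,0,0]},{"offset":[0,0,0],"turn":[0,0,0]},{"offset":[0,0,0],"turn":[0,0,0]},{"offset":[0,0,0],"turn":[0,0,0]}]' -0.3
python3 cupg.py .461 .401 .058 -4 45
```

```text
clock: 19.15
tool_pos: [0.462, 0.4181, 0.0445]
tcp_rot: [2.351, -0.0, 3.075]
ft_force: [-1.5, 1.8, 3.1]
width: 0.0103
finger_force: 29.6
clock: 19.65
tool_pos: [0.4634, 0.4167, 0.043]
tcp_rot: [2.355, 0.0, 3.072]
ft_force: [0.4, -0.5, -0.0]
width: 0.0309
finger_force: 0.0
offset [0.0013, -0.0006, -0.0028] turn [0.08, 0.02, 0.02] |o| 0.003 |w| 0.1
now grasp [0.4625 0.4033 0.0564]
```

Cup placed and released. Retracting and working out the move to the blue tab.

```bash
cat > bg.py <<'E'
from go import *
# bg.py gx gy gz yaw lean(back) back
def tb(g,yaw,L,back=0):
    y=np.radians(yaw);bx=np.array([np.cos(y),np.sin(y),0]);by=np.array([-np.sin(y),np.cos(y),0]);L=np.radians(L)
    z=bx*np.sin(L)-np.array([0,0,np.cos(L)])
    return np.array(g)-back*z,frame(z,by)
if __name__=='__main__':
    for a in sys.argv[1:]:
        v=[float(t) for t in a.split(',')];g,Rt=tb(v[:3],*v[3:]);print(a,end=' ');delta(g,Rt)
    s=get_state();gg,Rc=grasp();print('now',gg.round(4),'z',Rc[:,2].round(3),'world axes in tool: X',Rc[0].round(3),'Y',Rc[1].round(3),'Z',Rc[2].round(3),'q',np.array(s['qpos']).round(2))
E
python3 -m inch '[{"offset":[0,0,-0.01],"turn":[0,0,0]},{"offset":[0,0,-0.03],"turn":[0,0,0]},{"offset":[0,0,-0.06],"turn":[0,0,0]},{"offset":[0,0,-0.09],"turn":[0,0,0]},{"offset":[0,0,-0.12],"turn":[0,0,0]},{"offset":[0,0.02,-0.15],"turn":[0,0,0]},{"offset":[0,0.05,-0.18],"turn":[0,0,0]},{"offset":[0,0.06,-0.19],"turn":[0,0,0]},{"offset":[0,0.06,-0.19],"turn":[0,0,0]}]' 0.02
python3 bg.py .5,0,.3,0,0,0 .622,-.2664,.055,3.1,30,.12
python3 -c "
from cup import *
for n in ('top','scene'): cup(snap(n),(.546,.397))
"
```

```text
clock: 20.4
tool_pos: [0.4572, 0.325, 0.2233]
tcp_rot: [2.355, 0.009, 3.073]
ft_force: [0.7, -0.5, -0.4]
width: 0.0447
finger_force: 0.0
.5,0,.3,0,0,0 offset [-0.0655, -0.1864, -0.2679] turn [45.06, 2.02, -3.53] |o| 0.333 |w| 45.2
.622,-.2664,.055,3.1,30,.12 offset [-0.1541, -0.4711, -0.3563] turn [42.15, -25.16, -18.05] |o| 0.61 |w| 52.3
now [0.4562 0.3116 0.2367] z [ 0.055  0.706 -0.706] world axes in tool: X [-0.998  0.042  0.055] Y [0.069 0.705 0.706] Z [-0.009  0.708 -0.706] q [ 0.3   0.9  -1.07  2.16  1.39  0.07 -0.25]
cup ctr [0.5434 0.4007] res 0.0013 78 rod 17 mid [0.4273 0.402  0.0606] yaw -0.9 reach 0.124 ctr off line 0.0003
cup ctr [0.5476 0.4028] res 0.0012 162 rod 99 mid [0.4652 0.405  0.0641] yaw -1.4 reach 0.123 ctr off line 0.0004
```

```bash
python3 -m inch '[{"offset":[-0.006,-0.015,-0.025],"turn":[4,0,0]},{"offset":[-0.013,-0.035,-0.05],"turn":[8,0,-1]},{"offset":[-0.02,-0.055,-0.08],"turn":[13,1,-1]},{"offset":[-0.027,-0.075,-0.11],"turn":[18,1,-2]},{"offset":[-0.034,-0.095,-0.14],"turn":[24,1,-2]},{"offset":[-0.041,-0.115,-0.17],"turn":[30,1,-2]},{"offset":[-0.048,-0.135,-0.2],"turn":[36,2,-3]},{"offset":[-0.056,-0.155,-0.23],"turn":[41,2,-3]},{"offset":[-0.061,-0.175,-0.25],"turn":[45,2,-3.5]},{"offset":[-0.0655,-0.186,-0.268],"turn":[45,2,-3.5]},{"offset":[-0.0655,-0.186,-0.268],"turn":[45,2,-3.5]},{"offset":[-0.0655,-0.186,-0.268],"turn":[45,2,-3.5]}]'
python3 bg.py .622,-.2664,.055,3.1,30,.12
```

```text
clock: 21.5
tool_pos: [0.5004, -0.0017, 0.2755]
tcp_rot: [-3.141, -0.007, 3.136]
ft_force: [-0.7, 0.7, -0.0]
width: 0.0447
finger_force: 0.0
.622,-.2664,.055,3.1,30,.12 offset [-0.0735, -0.267, 0.1326] turn [-0.9, -30.37, -3.34] |o| 0.307 |w| 30.6
now [ 0.5006 -0.0017  0.2945] z [-0.007 -0.    -1.   ] world axes in tool: X [-1.     0.006 -0.007] Y [ 0.006  1.    -0.   ] Z [ 0.007 -0.    -1.   ] q [ 0.64  0.8  -1.34  1.85  0.83  1.22  0.58]
```

```bash
python3 -m inch '[{"offset":[-0.007,-0.025,0.005],"turn":[0,-3,0]},{"offset":[-0.015,-0.055,0.015],"turn":[0,-7,-1]},{"offset":[-0.024,-0.088,0.03],"turn":[0,-11,-1]},{"offset":[-0.033,-0.12,0.045],"turn":[0,-15,-2]},{"offset":[-0.042,-0.153,0.06],"turn":[0,-19,-2]},{"offset":[-0.051,-0.186,0.08],"turn":[-0.5,-23,-2]},{"offset":[-0.06,-0.218,0.1],"turn":[-0.9,-26,-3]},{"offset":[-0.067,-0.245,0.118],"turn":[-0.9,-29,-3.3]},{"offset":[-0.0735,-0.267,0.1326],"turn":[-0.9,-30.4,-3.3]},{"offset":[-0.0735,-0.267,0.1326],"turn":[-0.9,-30.4,-3.3]},{"offset":[-0.0735,-0.267,0.1326],"turn":[-0.9,-30.4,-3.3]},{"offset":[-0.0735,-0.267,0.1326],"turn":[-0.9,-30.4,-3.3]}]'
python3 bg.py .622,-.2664,.055,3.1,30,.12 .622,-.2664,.055,3.1,30,0; python3 -c "
from h import *
c=snap('wrist','w5.png')
c=snap('top','t5.png')"
```

```text
clock: 22.5
tool_pos: [0.5726, -0.2645, 0.1436]
tcp_rot: [3.136, 0.524, -3.084]
ft_force: [0.5, 1.3, -0.2]
width: 0.045
finger_force: 0.0
.622,-.2664,.055,3.1,30,.12 offset [0.0017, -0.0046, 0.0003] turn [0.41, 0.05, 0.19] |o| 0.005 |w| 0.5
.622,-.2664,.055,3.1,30,0 offset [0.0018, -0.0054, 0.1203] turn [0.41, 0.05, 0.19] |o| 0.12 |w| 0.5
now [ 0.5631 -0.2651  0.1601] z [ 0.5    0.034 -0.866] world axes in tool: X [-0.864 -0.06   0.5  ] Y [-0.05   0.998  0.034] Z [-0.501  0.005 -0.866] q [ 1.14  1.06 -1.2   2.04  1.73  0.67  0.58]
```

View pics/t5.png

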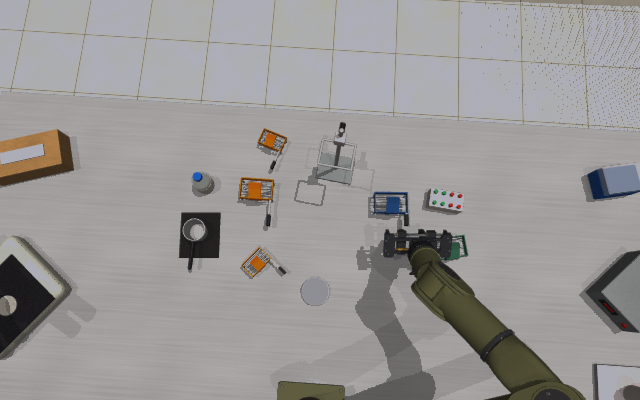

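Top view: the gripper is behind the blue tab (407,218), with the body near green. I reduce the lean to 20° for clearance, then advance and grip.

```bash
python3 bg.py .622,-.2664,.056,3.1,20,.06
```

```text
.622,-.2664,.056,3.1,20,.06 offset [-0.0051, -0.005, 0.0606] turn [0.32, 10.08, 0.32] |o| 0.061 |w| 10.1
now [ 0.5635 -0.265   0.1609] z [ 0.5    0.033 -0.865] world axes in tool: X [-0.864 -0.062  0.5  ] Y [-0.052  0.998  0.033] Z [-0.501  0.003 -0.865] q [ 1.14  1.06 -1.2   2.04  1.73  0.67  0.58]
```

```bash
python3 -m inch '[{"offset":[-0.002,-0.002,0.01],"turn":[0,3,0]},{"offset":[-0.003,-0.004,0.025],"turn":[0,6,0]},{"offset":[-0.005,-0.005,0.04],"turn":[0.3,9,0.3]},{"offset":[-0.005,-0.005,0.055],"turn":[0.3,10,0.3]},{"offset":[-0.005,-0.005,0.06],"turn":[0.3,10,0.3]},{"offset":[-0.005,-0.005,0.06],"turn":[0.3,10,0.3]}]'; python3 -m inch '[{"offset":[0,0,0.015],"turn":[0,0,0]},{"offset":[0,0,0.03],"turn":[0,0,0]},{"offset":[0,0,0.042],"turn":[0,0,0]},{"offset":[0,0,0.052],"turn":[0,0,0]},{"offset":[0,0,0.058],"turn":[0,0,0]},{"offset":[0,0,0.06],"turn":[0,0,0]},{"offset":[0,0,0.06],"turn":[0,0,0]}]'; python3 bg.py .622,-.2664,.056,3.1,20,0
```

```text
clock: 23.1
tool_pos: [0.6071, -0.2679, 0.0934]
tcp_rot: [-3.142, 0.349, -3.088]
ft_force: [0.1, 0.2, 0.7]
width: 0.0449
finger_force: 0.0
clock: 23.68
tool_pos: [0.6267, -0.2686, 0.0368]
tcp_rot: [3.142, 0.348, -3.09]
ft_force: [0.8, 0.5, 1.1]
width: 0.0452
finger_force: 0.0
.622,-.2664,.056,3.1,20,0 offset [-0.0023, 0.0024, -0.0006] turn [-0.05, -0.07, -0.16] |o| 0.003 |w| 0.2
now [ 0.6202 -0.2689  0.0547] z [ 0.34   0.017 -0.94 ] world axes in tool: X [-0.939 -0.051  0.34 ] Y [-0.048  0.999  0.017] Z [-0.341  0.    -0.94 ] q [ 0.95  1.2  -1.05  1.79  1.57  0.74  0.77]
```

```bash
python3 -m inch '[{"offset":[-0.001,0.002,0],"turn":[0,0,0]},{"offset":[-0.001,0.002,0],"turn":[0,0,0]},{"offset":[-0.001,0.002,0],"turn":[0,0,0]},{"offset":[-0.001,0.002,0],"turn":[0,0,0]},{"offset":[-0.001,0.002,0],"turn":[0,0,0]},{"offset":[-0.001,0.002,0],"turn":[0,0,0]},{"offset":[-0.001,0.002,0],"turn":[0,0,0]},{"offset":[-0.001,0.002,0],"turn":[0,0,0]}]' -1
python3 -m inch '[{"offset":[-0.002,0,-0.005],"turn":[0,0,0]},{"offset":[-0.005,0,-0.014],"turn":[0,0,0]},{"offset":[-0.01,0,-0.028],"turn":[0,0,0]},{"offset":[-0.017,0,-0.047],"turn":[0,0,0]},{"offset":[-0.026,0,-0.071],"turn":[0,0,0]},{"offset":[-0.036,0,-0.099],"turn":[0,0,0]},{"offset":[-0.046,0,-0.127],"turn":[0,0,0]},{"offset":[-0.056,0,-0.155],"turn":[0,0,0]},{"offset":[-0.066,0,-0.183],"turn":[0,0,0]},{"offset":[-0.075,0,-0.207],"turn":[0,0,0]},{"offset":[-0.082,0,-0.226],"turn":[0,0,0]},{"offset":[-0.084,0,-0.232],"turn":[0,0,0]}]'
cat > bas.py <<'E'
from m import *
# measure a carried/hung basket: bas.py color gx gy z0(origin z guess)
def bas(color,g,z0,names=('top','scene')):
    for n in names:
        c=snap(n);P=cloud(c);m=seg(c,color)&near(P,g,.13)&(P[...,2]>z0+.03)&(P[...,2]<z0+.13)
        q=P[m]
        if len(q)<20: print(n,len(q));continue
        rim=q[(q[:,2]>z0+.048)&(q[:,2]<z0+.08)]
        hk=q[q[:,2]>z0+.085]
        out=[n]
        if len(rim)>20:
            r=cv2.minAreaRect(rim[:,:2].astype(np.float32)*1000)
            up=rim[rim[:,2]>np.median(rim[:,2])-.006]
            A=np.c_[up[:,:2]-up[:,:2].mean(0),np.ones(len(up))];s=np.linalg.lstsq(A,up[:,2],rcond=None)[0]
            out+=['rim',np.round(r[0],1),np.round(r[1],1),round(r[2],1),'slope',s.round(3)]
        if len(hk)>8:
            h=cv2.minAreaRect(hk[:,:2].astype(np.float32)*1000)
            t=hk[hk[:,2]>hk[:,2].max()-.008]
            out+=['hook',np.round(h[0],1),np.round(h[1],1),round(h[2],1),'zmax',hk[:,2].max().round(4),'ridge',t.mean(0).round(4),len(t)]
        print(*out)
if __name__=='__main__':
    a=sys.argv;bas(a[1],(float(a[2]),float(a[3])),float(a[4]))
E
python3 bas.py blue .672 -.215 .245; python3 bg.py .622,-.2664,.302,3.1,20,0
```

```text
clock: 24.35
tool_pos: [0.6276, -0.2668, 0.0375]
tcp_rot: [-3.141, 0.348, -3.09]
ft_force: [-1.6, -0.3, 1.3]
width: 0.0113
finger_force: 30.0
clock: 25.35
tool_pos: [0.629, -0.2657, 0.2889]
tcp_rot: [-3.14, 0.354, -3.089]
ft_force: [1.2, 0.4, -0.8]
width: 0.0115
finger_force: 30.0
top rim [ 674.6 -215.1] [ 72.7 106.4] 3.3 slope [-0.033 -0.009  0.313] hook [ 659.2 -222.3] [57.  53.3] 5.2 zmax 0.3725 ridge [ 0.6328 -0.2402  0.3692] 10
scene rim [ 667.1 -214.2] [ 88.7 108.7] 3.4 slope [-0.024  0.02   0.309] hook [ 664.9 -213.1] [48.8 39.8] 5.3 zmax 0.3593 ridge [ 0.6787 -0.21    0.3546] 52
.622,-.2664,.302,3.1,20,0 offset [-0.0002, 0.0003, 0.0016] turn [-0.14, 0.04, -0.12] |o| 0.002 |w| 0.2
now [ 0.6213 -0.2667  0.3034] z [ 0.342  0.016 -0.939] world axes in tool: X [-0.938 -0.051  0.342] Y [-0.049  0.999  0.016] Z [-0.343 -0.002 -0.939] q [ 1.04  0.9  -1.3   1.64  1.04  1.    1.14]
```

```bash
python3 bg.py .5757,-.0542,.308,-6.8,20,0 .6452,-.0625,.3034,-6.8,20,0
```

```text
.5757,-.0542,.308,-6.8,20,0 offset [0.0309, 0.2135, -0.0165] turn [3.25, 0.04, 9.18] |o| 0.216 |w| 9.7
.6452,-.0625,.3034,-6.8,20,0 offset [-0.0323, 0.2017, 0.0114] turn [3.25, 0.04, 9.18] |o| 0.205 |w| 9.7
now [ 0.6213 -0.2667  0.3034] z [ 0.342  0.016 -0.939] world axes in tool: X [-0.938 -0.051  0.342] Y [-0.049  0.999  0.016] Z [-0.343 -0.002 -0.939] q [ 1.04  0.9  -1.3   1.64  1.04  1.    1.14]
```

```bash
python3 -m inch '[{"offset":[0.004,0.007,-0.002],"turn":[0,0,0]},{"offset":[0.01,0.022,-0.004],"turn":[0.3,0,1]},{"offset":[0.016,0.044,-0.006],"turn":[0.6,0,2]},{"offset":[0.02,0.068,-0.008],"turn":[1,0,3]},{"offset":[0.024,0.092,-0.01],"turn":[1.4,0,4]},{"offset":[0.027,0.116,-0.012],"turn":[1.8,0,5]},{"offset":[0.029,0.14,-0.013],"turn":[2.2,0,6]},{"offset":[0.03,0.163,-0.014],"turn":[2.5,0,7]},{"offset":[0.031,0.184,-0.015],"turn":[2.8,0,8]},{"offset":[0.031,0.2,-0.016],"turn":[3,0,8.6]},{"offset":[0.031,0.21,-0.0165],"turn":[3.2,0,9]},{"offset":[0.031,0.2135,-0.0165],"turn":[3.2,0,9.2]}]'; python3 -m inch '[{"offset":[0,0,0],"turn":[0,0,0]},{"offset":[0,0,0],"turn":[0,0,0]},{"offset":[0,0,0],"turn":[0,0,0]}]';
python3 bg.py .5757,-.0542,.308,-6.8,20,0 .6452,-.0625,.3034,-6.8,20,0
python3 bas.py blue .637 -.013 .25
```

```text
clock: 26.45
tool_pos: [0.5802, -0.0525, 0.2877]
tcp_rot: [3.139, 0.345, 3.026]
ft_force: [0.2, -0.6, -1.4]
width: 0.0116
finger_force: 30.0
clock: 26.7
tool_pos: [0.5814, -0.0566, 0.288]
tcp_rot: [3.14, 0.346, 3.021]
ft_force: [0.1, -0.3, -2.1]
width: 0.0119
finger_force: 30.0
.5757,-.0542,.308,-6.8,20,0 offset [-0.0012, 0.0017, -0.0019] turn [0.03, -0.17, -0.13] |o| 0.003 |w| 0.2
.6452,-.0625,.3034,-6.8,20,0 offset [-0.0655, 0.0018, 0.0262] turn [0.03, -0.17, -0.13] |o| 0.071 |w| 0.2
now [ 0.575  -0.0558  0.3058] z [ 0.337 -0.04  -0.941] world axes in tool: X [-0.934  0.12   0.337] Y [ 0.114  0.993 -0.04 ] Z [-0.339  0.001 -0.941] q [ 0.7   0.69 -1.21  1.94  1.12  0.89  0.4 ]
top rim [635.1 -14.9] [105.6  72.1] 83.4 slope [-0.093  0.008  0.315] hook [619.5 -10.8] [69.6 57.2] 82.6 zmax 0.3756 ridge [ 0.5913 -0.0101  0.3726] 5
scene rim [632.3 -12.8] [105.5  80.4] 83.0 slope [-0.05   0.017  0.312] hook [629.7 -12.6] [41.3 40.9] 84.6 zmax 0.3606 ridge [ 0.6405 -0.0125  0.3554] 56
```

```bash
python3 -m inch '[{"offset":[-0.004,0,0.0015],"turn":[0,0,0]},{"offset":[-0.011,0,0.004],"turn":[0,0,0]},{"offset":[-0.018,0,0.0065],"turn":[0,0,0]},{"offset":[-0.025,0.001,0.009],"turn":[0,0,0]},{"offset":[-0.032,0.001,0.0115],"turn":[0,0,0]},{"offset":[-0.039,0.001,0.014],"turn":[0,0,0]},{"offset":[-0.046,0.001,0.0165],"turn":[0,0,0]},{"offset":[-0.053,0.001,0.019],"turn":[0,0,0]},{"offset":[-0.059,0.0015,0.0215],"turn":[0,0,0]},{"offset":[-0.063,0.0015,0.0228],"turn":[0,0,0]},{"offset":[-0.0645,0.0016,0.0233],"turn":[0,0,0]},{"offset":[-0.0645,0.0016,0.0233],"turn":[0,0,0]}]'; python3 -m inch '[{"offset":[0,0,0],"turn":[0,0,0]},{"offset":[0,0,0],"turn":[0,0,0]}]'; python3 bg.py .6452,-.0625,.2834,-6.8,20,0;  python3 bas.py blue .7068 -.02 .25;python3 -c "
from h import *
b=dict(np.load('cam_scene.npz'))
y=cv2.resize(b['img'][150:280,200:310],(500,590),interpolation=cv2.INTER_CUBIC)
cv2.imwrite('pics/c6.png',y[:,:,::-1])"
```

```text
clock: 27.8
tool_pos: [0.6504, -0.0616, 0.2889]
tcp_rot: [3.139, 0.348, 3.022]
ft_force: [0.1, 0.7, -1.4]
width: 0.0117
finger_force: 30.0
clock: 27.97
tool_pos: [0.6498, -0.0617, 0.289]
tcp_rot: [3.14, 0.348, 3.023]
ft_force: [0.1, 0.6, -1.5]
width: 0.0113
finger_force: 30.0
.6452,-.0625,.2834,-6.8,20,0 offset [0.0061, -0.0014, 0.0228] turn [0.09, -0.08, -0.02] |o| 0.024 |w| 0.1
now [ 0.6434 -0.0609  0.3069] z [ 0.338 -0.039 -0.94 ] world axes in tool: X [-0.934  0.118  0.338] Y [ 0.112  0.993 -0.039] Z [-0.341  0.002 -0.94 ] q [ 0.64  0.78 -1.18  1.75  1.11  0.97  0.52]
top rim [703.6 -19.7] [105.5  73.3] 83.5 slope [-0.112  0.004  0.315] hook [693.1 -18.5] [39.5 47.2] 83.9 zmax 0.3615 ridge [ 0.7048 -0.019   0.3562] 43
scene hook [696.5 -18.3] [41.  43.7] 84.3 zmax 0.3612 ridge [ 0.7084 -0.0166  0.3564] 64
```

View pics/c6.png

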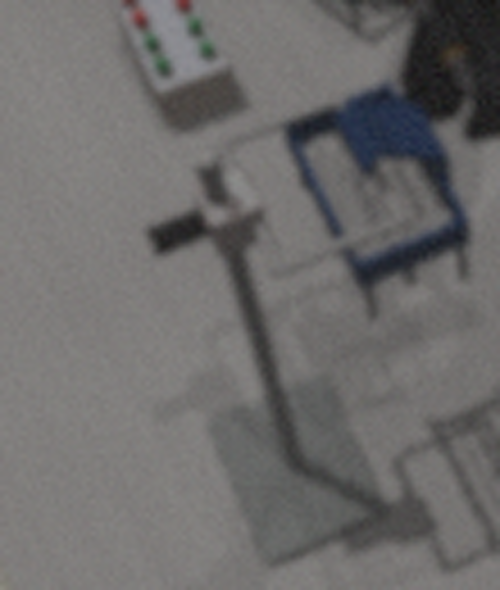

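Crop: the hook plate (385,130) now overlaps the bar from above, and the ridge coordinates match the bar in both cameras. Sinking and releasing.

```bash
python3 -m inch '[{"offset":[0.001,0,0.003],"turn":[0,0,0]},{"offset":[0.002,0,0.007],"turn":[0,0,0]},{"offset":[0.004,0,0.011],"turn":[0,0,0]},{"offset":[0.005,0,0.015],"turn":[0,0,0]},{"offset":[0.0065,0,0.019],"turn":[0,0,0]},{"offset":[0.0075,0,0.022],"turn":[0,0,0]},{"offset":[0.0085,0,0.024],"turn":[0,0,0]},{"offset":[0.009,0,0.026],"turn":[0,0,0]},{"offset":[0.009,0,0.026],"turn":[0,0,0]}]';  python3 bas.py blue .7068 -.02 .227
```

```text
clock: 28.82
tool_pos: [0.652, -0.0611, 0.2629]
tcp_rot: [3.138, 0.351, 3.022]
ft_force: [1.5, -0.1, 5.1]
width: 0.0116
finger_force: 30.1
top rim [705.3 -19.7] [105.5  73. ] 83.3 slope [-0.095  0.03   0.292] hook [689.4 -18.4] [39.3 55.4] 83.1 zmax 0.346 ridge [ 0.6612 -0.0272  0.3443] 2
scene hook [698.6 -18.7] [41. 40.] 82.9 zmax 0.3366 ridge [ 0.7091 -0.0173  0.3324] 69
```

```bash
python3 -m inch '[{"offset":[0,0,0],"turn":[0,0,0]},{"offset":[0,0,0],"turn":[0,0,0]},{"offset":[0,0,0],"turn":[0,0,0]},{"offset":[0,0,0],"turn":[0,0,0]},{"offset":[0,0,0],"turn":[0,0,0]}]' -0.1; python3 -m inch '[{"offset":[0.002,0,-0.008],"turn":[0,0,0]},{"offset":[0.006,0,-0.02],"turn":[0,0,0]},{"offset":[0.015,0,-0.04],"turn":[0,0,0]},{"offset":[0.03,0,-0.06],"turn":[0,0,0]},{"offset":[0.05,0,-0.08],"turn":[0,0,0]},{"offset":[0.08,0,-0.09],"turn":[0,0,0]},{"offset":[0.11,0,-0.09],"turn":[0,0,0]},{"offset":[0.11,0,-0.09],"turn":[0,0,0]},{"offset":[0.11,0,-0.09],"turn":[0,0,0]},{"offset":[0.11,0,-0.09],"turn":[0,0,0]}]';  python3 bas.py blue .7068 -.02 .227; python3 -c "
from h import *
b=dict(np.load('cam_scene.npz'));a=dict(np.load('cam_top.npz'))
y=cv2.resize(b['img'][150:250,200:300],(400,400),interpolation=cv2.INTER_CUBIC)
x=cv2.resize(a['img'][120:220,290:390],(400,400),interpolation=cv2.INTER_CUBIC)
cv2.imwrite('pics/c7.png',np.hstack([x,y])[:,:,::-1])"; python3 bg.py .466,-.372,.056,11,30,.12
```

```text
clock: 29.33
tool_pos: [0.6501, -0.0619, 0.2609]
tcp_rot: [3.14, 0.347, 3.022]
ft_force: [-0.5, 0.9, -0.6]
width: 0.0392
finger_force: 0.0
clock: 30.17
tool_pos: [0.5181, -0.0459, 0.3097]
tcp_rot: [3.14, 0.35, 3.022]
ft_force: [1.1, -0.3, 0.2]
width: 0.0399
finger_force: 0.0
top rim [704.7 -20.3] [105.5  73.1] 82.6 slope [-0.075  0.01   0.292] hook [695.5 -19.1] [39.5 45.7] 83.1 zmax 0.3378 ridge [ 0.7051 -0.0212  0.3332] 46
scene hook [699.1 -18. ] [38.6 39.7] 84.8 zmax 0.3352 ridge [ 0.7096 -0.0187  0.3313] 79
.466,-.372,.056,11,30,.12 offset [0.1141, -0.3462, 0.134] turn [-7.41, -9.87, -16.29] |o| 0.388 |w| 20.4
now [ 0.5122 -0.045   0.3273] z [ 0.34  -0.038 -0.94 ] world axes in tool: X [-0.933  0.12   0.34 ] Y [ 0.113  0.993 -0.038] Z [-0.342  0.003 -0.94 ] q [ 0.78  0.59 -1.28  2.07  1.07  0.84  0.35]
```

View pics/c7.png

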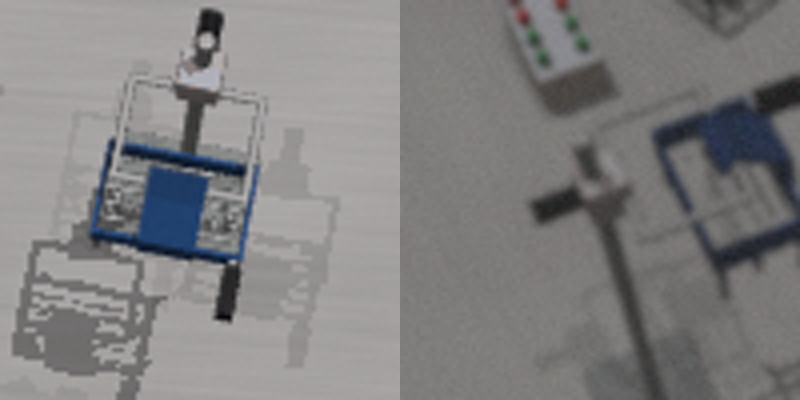

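Blue hangs on the bar in both crops: hook over the bar at (175,190), no visible tilt. Next, re-measure the green tab and set up the approach.

```bash
cat > tab.py <<'E'
from m import *
def tab(color,g,off,names=('top','scene')):
    for n in names:
        c=load(n);P=cloud(c);V=cv2.cvtColor(c['img'],cv2.COLOR_RGB2HSV)[...,2]
        rim=P[seg(c,color)&near(P,g,.12)&(P[...,2]>.05)&(P[...,2]<.075)]
        t=P[near(P,off,.03)&(V<75)&(P[...,2]>.052)&(P[...,2]<.075)]
        r=cv2.minAreaRect(t[:,:2].astype(np.float32)*1000);print(n,'tab',np.round(r[0],1),np.round(r[1],1),round(r[2],1),t.mean(0).round(4))
        if len(rim)>40: print('  rim',cv2.minAreaRect(rim[:,:2].astype(np.float32)*1000))
        hk=P[seg(c,color)&near(P,g,.1)&(P[...,2]>.085)&(P[...,2]<.13)]
        t=hk[hk[:,2]>hk[:,2].max()-.008];print('  ridge',t.mean(0).round(4),len(t))
        W=P[near(P,g,.05)&(P[...,2]>.047)&(P[...,2]<.066)&(c['img'].min(-1)>110)];print('  white',len(W))
if __name__=='__main__':
    a=sys.argv;f=[float(v) for v in a[2:]];tab(a[1],f[:2],f[2:4])
E
python3 tab.py green .543 -.402 .457 -.372; python3 bg.py .457,-.372,.056,11,40,.12
```

```text
top tab [ 453.9 -371.9] [31.7 12.8] 8.0 [ 0.4534 -0.3706  0.0637]
  rim ((541.0670776367188, -403.97052001953125), (69.96790313720703, 108.4554443359375), 10.752941131591797)
  ridge [ 0.5434 -0.4042  0.1061] 29
  white 29
scene tab [ 456.3 -366.7] [31.6  8.2] 13.8 [ 0.4564 -0.3665  0.062 ]
  ridge [ 0.5459 -0.395   0.1046] 17
  white 8
.457,-.372,.056,11,40,.12 offset [0.1388, -0.3517, 0.1357] turn [-8.84, -19.79, -15.64] |o| 0.402 |w| 26.7
now [ 0.5122 -0.045   0.3273] z [ 0.34  -0.038 -0.94 ] world axes in tool: X [-0.933  0.12   0.34 ] Y [ 0.113  0.993 -0.038] Z [-0.342  0.003 -0.94 ] q [ 0.78  0.59 -1.28  2.07  1.07  0.84  0.35]
```

```bash
python3 -m inch '[{"offset":[0.01,-0.02,0.005],"turn":[-0.5,-1,-1]},{"offset":[0.024,-0.054,0.015],"turn":[-1.5,-3,-2]},{"offset":[0.038,-0.09,0.026],"turn":[-2,-5,-4]},{"offset":[0.052,-0.126,0.038],"turn":[-3,-7,-5]},{"offset":[0.066,-0.162,0.05],"turn":[-4,-9,-7]},{"offset":[0.08,-0.198,0.065],"turn":[-5,-11,-9]},{"offset":[0.094,-0.234,0.08],"turn":[-6,-13,-10]},{"offset":[0.108,-0.27,0.096],"turn":[-7,-15,-12]},{"offset":[0.12,-0.305,0.112],"turn":[-8,-17,-14]},{"offset":[0.132,-0.335,0.126],"turn":[-8.8,-19,-15]},{"offset":[0.139,-0.351,0.136],"turn":[-8.8,-20,-15.6]},{"offset":[0.139,-0.351,0.136],"turn":[-8.8,-20,-15.6]}]';python3 -m inch '[{"offset":[0,0,0],"turn":[0,0,0]},{"offset":[0,0,0],"turn":[0,0,0]}]' 0.1; python3 bg.py .456,-.371,.056,10.8,40,.12 .456,-.371,.056,10.8,40,.0
```

```text
clock: 31.27
tool_pos: [0.389, -0.3914, 0.1281]
tcp_rot: [-3.14, 0.695, -2.961]
ft_force: [0.4, -1.0, 1.0]
width: 0.0397
finger_force: 0.0
clock: 31.43
tool_pos: [0.3937, -0.383, 0.1338]
tcp_rot: [-3.14, 0.702, -2.946]
ft_force: [-0.2, 0.7, 0.3]
width: 0.0481
finger_force: 0.0
.456,-.371,.056,10.8,40,.12 offset [0.0014, 0.0001, -0.0006] turn [0.15, 0.23, 0.3] |o| 0.002 |w| 0.4
.456,-.371,.056,10.8,40,.0 offset [0.0019, -0.0002, 0.1194] turn [0.15, 0.23, 0.3] |o| 0.119 |w| 0.4
now [ 0.3816 -0.3853  0.1483] z [ 0.634  0.124 -0.764] world axes in tool: X [-0.749 -0.193  0.634] Y [-0.148  0.981  0.124] Z [-0.646 -0.001 -0.764] q [ 1.59  1.   -0.92  2.15  2.    0.08  0.85]
```

```bash
python3 -m inch '[{"offset":[0.001,0,0.008],"turn":[0,0,0]},{"offset":[0.001,0,0.02],"turn":[0,0,0]},{"offset":[0.002,0,0.035],"turn":[0,0,0]},{"offset":[0.002,0,0.05],"turn":[0,0,0]},{"offset":[0.002,0,0.065],"turn":[0,0,0]},{"offset":[0.002,0,0.08],"turn":[0,0,0]},{"offset":[0.002,0,0.093],"turn":[0,0,0]},{"offset":[0.002,0,0.104],"turn":[0,0,0]},{"offset":[0.002,0,0.112],"turn":[0,0,0]},{"offset":[0.002,0,0.117],"turn":[0,0,0]},{"offset":[0.002,0,0.119],"turn":[0,0,0]},{"offset":[0.002,0,0.119],"turn":[0,0,0]}]'; python3 bg.py .456,-.371,.056,10.8,40,.0
```

```text
clock: 32.43
tool_pos: [0.4662, -0.3696, 0.0406]
tcp_rot: [-3.14, 0.7, -2.948]
ft_force: [0.0, 0.3, 0.6]
width: 0.0484
finger_force: 0.0
.456,-.371,.056,10.8,40,.0 offset [-0.002, 0.0005, 0.0006] turn [0.09, 0.11, 0.23] |o| 0.002 |w| 0.3
now [ 0.4542 -0.3719  0.0551] z [ 0.633  0.122 -0.765] world axes in tool: X [-0.75  -0.191  0.633] Y [-0.147  0.981  0.122] Z [-0.644 -0.001 -0.765] q [ 1.5   1.3  -1.06  2.08  2.14  0.38  0.79]
```

```bash
python3 -m inch '[{"offset":[-0.001,0,0],"turn":[0,0,0]},{"offset":[-0.001,0,0],"turn":[0,0,0]},{"offset":[-0.001,0,0],"turn":[0,0,0]},{"offset":[-0.001,0,0],"turn":[0,0,0]},{"offset":[-0.001,0,0],"turn":[0,0,0]},{"offset":[-0.001,0,0],"turn":[0,0,0]},{"offset":[-0.001,0,0],"turn":[0,0,0]},{"offset":[-0.001,0,0],"turn":[0,0,0]}]' -1
python3 -m inch '[{"offset":[-0.001,0,-0.001],"turn":[0,0,0]},{"offset":[-0.003,0,-0.003],"turn":[0,0,0]},{"offset":[-0.006,0,-0.007],"turn":[0,0,0]},{"offset":[-0.011,0,-0.013],"turn":[0,0,0]},{"offset":[-0.018,0,-0.021],"turn":[0,0,0]},{"offset":[-0.028,0,-0.033],"turn":[0,0,0]},{"offset":[-0.04,0,-0.048],"turn":[0,0,0]},{"offset":[-0.054,0,-0.064],"turn":[0,0,0]},{"offset":[-0.068,0,-0.081],"turn":[0,0,0]},{"offset":[-0.082,0,-0.098],"turn":[0,0,0]},{"offset":[-0.094,0,-0.112],"turn":[0,0,0]},{"offset":[-0.1,0,-0.119],"turn":[0,0,0]}]'; python3 -m inch '[{"offset":[0,0,0],"turn":[0,0,0]},{"offset":[0,0,0],"turn":[0,0,0]},{"offset":[0,0,0],"turn":[0,0,0]}]'
python3 bas.py green .543 -.402 .155;python3 bg.py .456,-.371,.21,10.8,40,.0
```

```text
clock: 33.1
tool_pos: [0.4665, -0.3698, 0.0411]
tcp_rot: [-3.14, 0.7, -2.949]
ft_force: [-0.9, 0.2, 0.3]
width: 0.0118
finger_force: 30.0
clock: 34.1
tool_pos: [0.4655, -0.3714, 0.1882]
tcp_rot: [-3.135, 0.695, -2.949]
ft_force: [0.3, -0.0, -1.4]
width: 0.0119
finger_force: 30.0
clock: 34.35
tool_pos: [0.4664, -0.371, 0.1875]
tcp_rot: [-3.135, 0.698, -2.948]
ft_force: [-0.4, -0.2, -2.6]
width: 0.012
finger_force: 30.0
top rim [ 540.8 -405.1] [ 69.7 107.2] 10.2 slope [-0.238 -0.059  0.222] hook [ 541.9 -405.7] [24.4 39.7] 10.3 zmax 0.2564 ridge [ 0.544  -0.4026  0.251 ] 37
scene hook [ 490.7 -417.7] [134.8  32.4] 16.6 zmax 0.267 ridge [ 0.4307 -0.4525  0.267 ] 1
.456,-.371,.21,10.8,40,.0 offset [-0.0068, 0.0018, -0.0051] turn [-0.16, -0.02, 0.18] |o| 0.009 |w| 0.2
now [ 0.4544 -0.3731  0.2017] z [ 0.632  0.118 -0.766] world axes in tool: X [-0.752 -0.188  0.632] Y [-0.147  0.982  0.118] Z [-0.642 -0.004 -0.766] q [ 1.5   0.95 -1.04  2.07  1.34  0.18  1.34]
```

The green basket pitched about 0.2 rad nose-down in the grip. I compensate with more tool lean and check that it holds.

```bash
python3 bas.py green .543 -.402 .15|head -1;python3 bg.py .456,-.371,.215,10.8,51,.0;python3 tab.py orange .69 .219 .591 .173
```

```text
top rim [ 541.1 -404.8] [ 70.4 108. ] 11.0 slope [-0.212 -0.05   0.214] hook [ 535.4 -406.8] [37.5 38.9] 9.8 zmax 0.2544 ridge [ 0.5445 -0.4047  0.2496] 40
.456,-.371,.215,10.8,51,.0 offset [-0.0134, 0.0018, -0.0093] turn [-0.14, -11.0, 0.18] |o| 0.016 |w| 11.0
now [ 0.4546 -0.3731  0.2019] z [ 0.632  0.118 -0.766] world axes in tool: X [-0.752 -0.188  0.632] Y [-0.146  0.982  0.118] Z [-0.643 -0.004 -0.766] q [ 1.5   0.95 -1.04  2.07  1.34  0.18  1.34]
top tab [590.3 171.4] [11.8 35.4] 87.4 [0.5895 0.1712 0.0638]
  rim ((689.4064331054688, 219.06597900390625), (106.49834442138672, 71.86979675292969), 89.54871368408203)
  ridge [0.6903 0.2205 0.1059] 31
  white 4
scene tab [594.3 174.4] [ 8.9 31.7] 89.3 [0.5947 0.1754 0.0639]
  ridge [0.6937 0.2217 0.1055] 66
  white 1
```

```bash
python3 bg.py .49,-.16,.2,2,40,0 .528,.048,.197,-6.8,40,0
```

```text
.49,-.16,.2,2,40,0 offset [-0.0565, 0.2009, 0.0488] turn [5.5, 0.02, 6.91] |o| 0.214 |w| 8.8
.528,.048,.197,-6.8,40,0 offset [-0.1132, 0.3962, 0.0993] turn [11.16, 0.04, 13.65] |o| 0.424 |w| 17.6
now [ 0.4546 -0.3731  0.2019] z [ 0.632  0.118 -0.766] world axes in tool: X [-0.752 -0.188  0.632] Y [-0.146  0.982  0.118] Z [-0.643 -0.004 -0.766] q [ 1.5   0.95 -1.04  2.07  1.34  0.18  1.34]
```

```bash
python3 -m inch '[{"offset":[-0.001,0.004,0.001],"turn":[0.1,0,0.1]},{"offset":[-0.003,0.012,0.003],"turn":[0.3,0,0.4]},{"offset":[-0.007,0.025,0.006],"turn":[0.7,0,0.9]},{"offset":[-0.012,0.041,0.01],"turn":[1.1,0,1.4]},{"offset":[-0.017,0.059,0.014],"turn":[1.6,0,2]},{"offset":[-0.022,0.078,0.019],"turn":[2.1,0,2.7]},{"offset":[-0.027,0.098,0.024],"turn":[2.7,0,3.4]},{"offset":[-0.033,0.118,0.029],"turn":[3.3,0,4.1]},{"offset":[-0.039,0.138,0.034],"turn":[3.8,0,4.8]},{"offset":[-0.045,0.159,0.039],"turn":[4.4,0,5.5]},{"offset":[-0.051,0.18,0.044],"turn":[5,0,6.2]},{"offset":[-0.057,0.201,0.049],"turn":[5.5,0,6.9]}]'; python3 bg.py .528,.048,.197,-6.8,40,0
```

```text
clock: 35.55
tool_pos: [0.503, -0.1581, 0.186]
tcp_rot: [3.138, 0.699, -3.11]
ft_force: [-0.6, 0.2, -1.6]
width: 0.0119
finger_force: 30.0
.528,.048,.197,-6.8,40,0 offset [-0.031, 0.2032, 0.0314] turn [5.74, 0.06, 6.58] |o| 0.208 |w| 8.7
now [ 0.4908 -0.1585  0.2005] z [ 0.643  0.024 -0.765] world axes in tool: X [-0.765 -0.034  0.643] Y [-0.024  0.999  0.024] Z [-0.644  0.003 -0.765] q [ 1.1   1.07 -1.43  2.49  2.16  1.03 -0.11]
```

```bash
python3 bg.py .568,.043,.195,-6.8,40,0
```

```text
.568,.043,.195,-6.8,40,0 offset [-0.0602, 0.1969, 0.0586] turn [5.74, 0.06, 6.58] |o| 0.214 |w| 8.7
now [ 0.4908 -0.1585  0.2005] z [ 0.643  0.024 -0.765] world axes in tool: X [-0.765 -0.034  0.643] Y [-0.024  0.999  0.024] Z [-0.644  0.003 -0.765] q [ 1.1   1.07 -1.43  2.49  2.16  1.03 -0.11]
```

```bash
python3 -m inch '[{"offset":[-0.004,0.004,0.004],"turn":[0,0,0]},{"offset":[-0.011,0.012,0.011],"turn":[0.3,0,0.4]},{"offset":[-0.02,0.025,0.02],"turn":[0.7,0,0.9]},{"offset":[-0.029,0.041,0.029],"turn":[1.1,0,1.4]},{"offset":[-0.037,0.06,0.036],"turn":[1.6,0,2]},{"offset":[-0.043,0.081,0.042],"turn":[2.2,0,2.6]},{"offset":[-0.048,0.103,0.047],"turn":[2.9,0,3.4]},{"offset":[-0.052,0.125,0.051],"turn":[3.6,0,4.2]},{"offset":[-0.055,0.147,0.054],"turn":[4.3,0,5]},{"offset":[-0.058,0.168,0.057],"turn":[5,0,5.7]},{"offset":[-0.06,0.185,0.058],"turn":[5.5,0,6.3]},{"offset":[-0.06,0.197,0.0585],"turn":[5.7,0,6.6]}]';python3 -m inch '[{"offset":[0,0,0],"turn":[0,0,0]},{"offset":[0,0,0],"turn":[0,0,0]}]'; python3 bg.py .568,.043,.195,-6.8,50,0;  python3 bas.py green .643 -.015 .14; python3 -c "
from h import *
b=dict(np.load('cam_scene.npz'));a=dict(np.load('cam_top.npz'))
y=cv2.resize(b['img'][150:250,210:310],(400,400),interpolation=cv2.INTER_CUBIC)
x=cv2.resize(a['img'][150:250,270:370],(400,400),interpolation=cv2.INTER_CUBIC)
cv2.imwrite('pics/c8.png',np.hstack([x,y])[:,:,::-1])"
```

```text
clock: 36.55
tool_pos: [0.5804, 0.0434, 0.1799]
tcp_rot: [3.14, 0.699, 3.024]
ft_force: [0.5, 0.4, -2.0]
width: 0.0117
finger_force: 30.0
clock: 36.72
tool_pos: [0.5798, 0.041, 0.1796]
tcp_rot: [-3.14, 0.698, 3.027]
ft_force: [-0.5, -0.3, -1.9]
width: 0.0117
finger_force: 30.0
.568,.043,.195,-6.8,50,0 offset [-0.0041, 0.0006, -0.0007] turn [0.04, -9.99, 0.16] |o| 0.004 |w| 10.0
now [0.5676 0.0424 0.1942] z [ 0.638 -0.076 -0.766] world axes in tool: X [-0.761  0.116  0.638] Y [ 0.088  0.993 -0.076] Z [-0.643 -0.001 -0.766] q [ 0.42  1.1  -1.4   2.37  1.98  1.47 -0.58]
top rim [639.9 -14.6] [105.3  70.3] 84.1 slope [-0.114  0.01   0.208] hook [638.1 -15.2] [38.5 32.8] 81.3 zmax 0.2405 ridge [ 0.6442 -0.015   0.2351] 50
scene hook [644.8 -12.1] [25.7 32.8] 59.4 zmax 0.2412 ridge [ 0.6485 -0.0125  0.237 ] 15
```

View pics/c8.png

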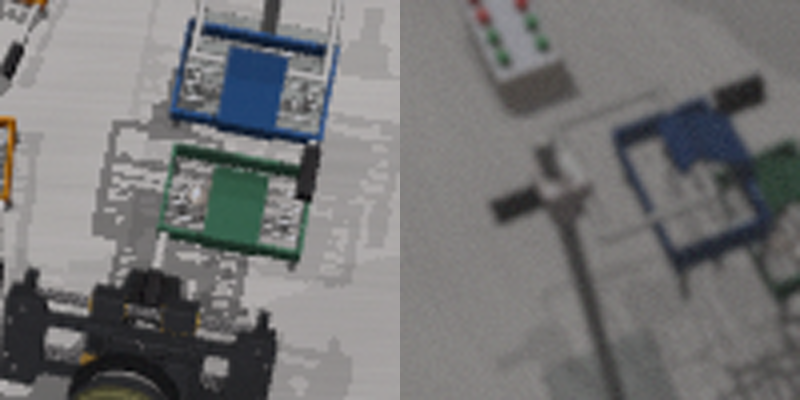

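Top crop: green (235,205) is just behind and below blue (255,85), aligned in y, with a ball visible at (195,185). Correcting the pitch and raising to insertion height.

```bash
python3 bg.py .568,.043,.2085,-6.8,45,0
```

```text
.568,.043,.2085,-6.8,45,0 offset [-0.0112, 0.0026, -0.011] turn [-0.12, -4.99, 0.12] |o| 0.016 |w| 5.0
now [0.5674 0.0405 0.194 ] z [ 0.638 -0.078 -0.766] world axes in tool: X [-0.761  0.118  0.638] Y [ 0.089  0.993 -0.078] Z [-0.643 -0.003 -0.766] q [ 0.43  1.1  -1.4   2.38  1.98  1.47 -0.58]
```

```bash
python3 -m inch '[{"offset":[-0.002,0.001,-0.002],"turn":[0,-1,0]},{"offset":[-0.005,0.001,-0.005],"turn":[0,-2,0]},{"offset":[-0.008,0.002,-0.008],"turn":[0,-3.5,0]},{"offset":[-0.011,0.0026,-0.011],"turn":[0,-5,0]},{"offset":[-0.011,0.0026,-0.011],"turn":[0,-5,0]},{"offset":[-0.011,0.0026,-0.011],"turn":[0,-5,0]},{"offset":[-0.011,0.0026,-0.011],"turn":[0,-5,0]}]'; python3 bas.py green .643 -.015 .153; python3 bg.py .568,.043,.2085,-6.8,45,0 .6265,.0364,.2085,-6.8,45,0; python3 - <<'E'
from m import *
# blue loop wire seen? list blue points low
for n in ('top','scene'):
    c=load(n);P=cloud(c);V=c['img']
    m=seg(c,'blue')&near(P,(.7068,-.02),.08)&(P[...,2]>.2)&(P[...,2]<.32)
    q=P[m];up=q[(q[:,2]>.275)&(q[:,2]<.31)]
    A=np.c_[up[:,:2]-up[:,:2].mean(0),np.ones(len(up))];print(n,len(up),np.linalg.lstsq(A,up[:,2],rcond=None)[0].round(3),up.mean(0).round(4),'low',len(q[q[:,2]<.25]),q[q[:,2]<.25].mean(0))
E
```

```text
clock: 37.4
tool_pos: [0.5814, 0.0422, 0.1955]
tcp_rot: [-3.138, 0.786, 3.026]
ft_force: [-0.1, -1.2, -2.7]
width: 0.0118
finger_force: 30.0
top rim [640.5 -13.6] [105.4  71.1] 83.7 slope [-0.087  0.028  0.219] hook [630.6 -13.2] [38.4 44.9] 82.6 zmax 0.2649 ridge [ 0.642  -0.0143  0.2596] 32
scene hook [634.  -11.5] [30.7 36.6] 86.1 zmax 0.2621 ridge [ 0.6477 -0.0063  0.2589] 13
.568,.043,.2085,-6.8,45,0 offset [0.0004, -0.0008, 0.0003] turn [-0.09, 0.07, 0.11] |o| 0.001 |w| 0.2
.6265,.0364,.2085,-6.8,45,0 offset [-0.0412, -0.0005, 0.042] turn [-0.09, 0.07, 0.11] |o| 0.059 |w| 0.2
now [0.5681 0.0439 0.2089] z [ 0.703 -0.085 -0.706] world axes in tool: X [-0.702  0.118  0.703] Y [ 0.082  0.993 -0.085] Z [-0.708 -0.002 -0.706] q [ 0.39  1.1  -1.39  2.43  2.04  1.56 -0.67]
top 238 [-0.112  0.006  0.291] [ 0.6995 -0.0199  0.2911] low 0 [nan nan nan]
scene 20 [-0.91  -0.042  0.3  ] [ 0.6835 -0.0021  0.3   ] low 0 [nan nan nan]<stdin>:7: RuntimeWarning: Mean of empty slice.
  ret = um.true_divide(
```

```bash
python3 -m inch '[{"offset":[-0.002,0,0.002],"turn":[0,0,0]},{"offset":[-0.005,0,0.005],"turn":[0,0,0]},{"offset":[-0.009,0,0.009],"turn":[0,0,0]},{"offset":[-0.013,0,0.013],"turn":[0,0,0]},{"offset":[-0.017,0,0.017],"turn":[0,0,0]},{"offset":[-0.021,0,0.021],"turn":[0,0,0]},{"offset":[-0.025,0,0.025],"turn":[0,0,0]},{"offset":[-0.029,0,0.029],"turn":[0,0,0]},{"offset":[-0.033,0,0.033],"turn":[0,0,0]},{"offset":[-0.037,0,0.037],"turn":[0,0,0]},{"offset":[-0.04,0,0.0405],"turn":[0,0,0]},{"offset":[-0.0425,0,0.0435],"turn":[0,0,0]}]';python3 -m inch '[{"offset":[0,0,0],"turn":[0,0,0]},{"offset":[0,0,0],"turn":[0,0,0]}]'; python3 bg.py .629,.0364,.1885,-6.8,45,0; python3 bas.py green .704 -.022 .153; python3 bas.py blue .7068 -.02 .227; python3 -c "
from h import *
b=dict(np.load('cam_scene.npz'));a=dict(np.load('cam_top.npz'))
y=cv2.resize(b['img'][150:250,210:310],(400,400),interpolation=cv2.INTER_CUBIC)
x=cv2.resize(a['img'][150:250,270:370],(400,400),interpolation=cv2.INTER_CUBIC)
cv2.imwrite('pics/c9.png',np.hstack([x,y])[:,:,::-1])"
```

```text
clock: 38.5
tool_pos: [0.6423, 0.0352, 0.1949]
tcp_rot: [-3.138, 0.787, 3.026]
ft_force: [-0.4, 0.3, -2.4]
width: 0.012
finger_force: 30.0
clock: 38.67
tool_pos: [0.6418, 0.0353, 0.1948]
tcp_rot: [-3.138, 0.786, 3.026]
ft_force: [-0.1, -0.3, -2.5]
width: 0.0118
finger_force: 30.0
.629,.0364,.1885,-6.8,45,0 offset [0.0135, -0.0004, 0.0144] turn [-0.07, 0.06, 0.14] |o| 0.02 |w| 0.2
now [0.6284 0.037  0.2082] z [ 0.703 -0.085 -0.706] world axes in tool: X [-0.702  0.118  0.703] Y [ 0.081  0.993 -0.085] Z [-0.708 -0.003 -0.706] q [ 0.45  1.12 -1.37  2.26  2.09  1.44 -0.48]
top rim [699.5 -19.3] [103.1  69. ] 83.4 slope [-0.125 -0.016  0.223] hook [674.2 -20.7] [29.5  6.5] 82.3 zmax 0.2408 ridge [ 0.675  -0.0206  0.2394] 13
scene 1
top rim [705.  -20.4] [105.4  72.4] 82.8 slope [-0.072  0.015  0.291] hook [695.4 -19.1] [39.3 44.6] 83.1 zmax 0.3365 ridge [ 0.7057 -0.0213  0.3312] 60
scene hook [698.5 -17.6] [39.1 40.2] 83.6 zmax 0.3361 ridge [ 0.7093 -0.0178  0.3319] 72
```

View pics/c9.png

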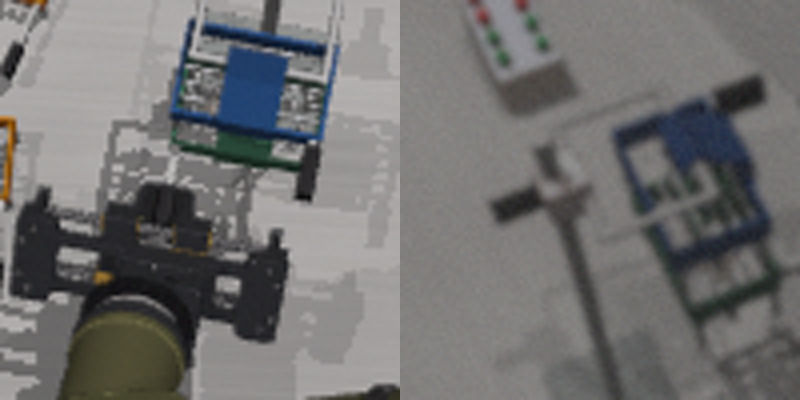

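Green's hook plate is inside blue's loop region, with no contact force and blue unmoved. Sinking 2 mm further forward.

```bash
python3 -m inch '[{"offset":[-0.001,0,0.002],"turn":[0,0,0]},{"offset":[0.001,0,0.004],"turn":[0,0,0]},{"offset":[0.003,0,0.006],"turn":[0,0,0]},{"offset":[0.005,0,0.008],"turn":[0,0,0]},{"offset":[0.007,0,0.01],"turn":[0,0,0]},{"offset":[0.009,0,0.012],"turn":[0,0,0]},{"offset":[0.011,0,0.0135],"turn":[0,0,0]},{"offset":[0.0125,0,0.015],"turn":[0,0,0]},{"offset":[0.014,0,0.0165],"turn":[0,0,0]},{"offset":[0.014,0,0.0165],"turn":[0,0,0]},{"offset":[0.014,0,0.0165],"turn":[0,0,0]}]'; python3 bg.py .629,.0364,.1885,-6.8,45,0;python3 bas.py green .704 -.022 .133; python3 bas.py blue .7068 -.02 .227
```

```text
clock: 39.78
tool_pos: [0.6441, 0.0352, 0.1742]
tcp_rot: [-3.138, 0.789, 3.026]
ft_force: [-0.4, -0.5, 1.2]
width: 0.0117
finger_force: 29.9
.629,.0364,.1885,-6.8,45,0 offset [0.0006, -0.0006, -0.0019] turn [-0.07, 0.19, 0.12] |o| 0.002 |w| 0.2
now [0.6308 0.0368 0.1875] z [ 0.704 -0.085 -0.705] world axes in tool: X [-0.7    0.118  0.704] Y [ 0.081  0.993 -0.085] Z [-0.709 -0.002 -0.705] q [ 0.44  1.16 -1.34  2.27  2.14  1.46 -0.5 ]
top rim [702.2 -19.7] [103.8  71.5] 83.3 slope [-0.128  0.005  0.2  ] hook [679.2 -19.2] [29.8  8.1] 68.0 zmax 0.2238 ridge [ 0.6784 -0.0198  0.2199] 18
scene 0
top rim [703.8 -20.2] [105.2  74.1] 82.5 slope [-0.094  0.01   0.291] hook [694.1 -18.8] [39.4 47.5] 82.4 zmax 0.3366 ridge [ 0.7052 -0.0221  0.3317] 43
scene hook [696.8 -17.6] [39.4 41.8] 83.8 zmax 0.3364 ridge [ 0.7094 -0.0171  0.332 ] 68
```

```bash
python3 -m inch '[{"offset":[0,0,0],"turn":[0,0,0]},{"offset":[0,0,0],"turn":[0,0,0]},{"offset":[0,0,0],"turn":[0,0,0]},{"offset":[0,0,0],"turn":[0,0,0]},{"offset":[0,0,0],"turn":[0,0,0]}]' -0.1; python3 -m inch '[{"offset":[0,0,-0.006],"turn":[0,0,0]},{"offset":[0,0,-0.016],"turn":[0,0,0]},{"offset":[0,0,-0.03],"turn":[0,0,0]},{"offset":[0,0,-0.045],"turn":[0,0,0]},{"offset":[0,0,-0.06],"turn":[0,0,0]},{"offset":[0,0,-0.075],"turn":[0,0,0]},{"offset":[-0.01,0,-0.09],"turn":[0,0,0]},{"offset":[-0.02,0,-0.105],"turn":[0,0,0]},{"offset":[-0.04,0,-0.12],"turn":[0,0,0]},{"offset":[-0.06,0,-0.12],"turn":[0,5,0]},{"offset":[-0.06,0,-0.12],"turn":[0,10,0]},{"offset":[-0.06,0,-0.12],"turn":[0,10,0]}]'; python3 bas.py green .704 -.022 .133; python3 bas.py blue .7068 -.02 .227;  python3 bg.py .54,.1,.3,0,10,0; python3 -c "
from h import *
b=dict(np.load('cam_scene.npz'));a=dict(np.load('cam_top.npz'))
y=cv2.resize(b['img'][150:250,210:310],(400,400),interpolation=cv2.INTER_CUBIC)
x=cv2.resize(a['img'][150:250,270:370],(400,400),interpolation=cv2.INTER_CUBIC)
cv2.imwrite('pics/c10.png',np.hstack([x,y])[:,:,::-1])"
```

```text
clock: 40.4
tool_pos: [0.6435, 0.0352, 0.1732]
tcp_rot: [-3.138, 0.786, 3.027]
ft_force: [-0.5, 0.3, 0.5]
width: 0.0392
finger_force: 0.0
clock: 41.4
tool_pos: [0.6039, 0.0405, 0.3051]
tcp_rot: [3.14, 0.617, 3.018]
ft_force: [0.4, 0.5, 0.2]
width: 0.0395
finger_force: 0.0
top rim [703.4 -20.5] [102.   71.5] 82.9 slope [-0.115  0.031  0.199] hook [676.1 -17.7] [35.7  9.8] 79.9 zmax 0.2228 ridge [ 0.6773 -0.0208  0.2198] 14
scene 0
top rim [703.6 -20.4] [105.7  72.5] 82.2 slope [-0.065  0.017  0.291] hook [695.1 -19. ] [39.4 45.2] 82.4 zmax 0.3364 ridge [ 0.7054 -0.0204  0.3314] 61
scene hook [697.8 -18.3] [39.3 44.3] 82.1 zmax 0.3382 ridge [ 0.7087 -0.0179  0.3328] 56
.54,.1,.3,0,10,0 offset [0.0615, 0.0528, -0.0216] turn [-2.81, 24.99, -6.05] |o| 0.084 |w| 25.9
now [0.5888 0.0417 0.3147] z [ 0.57  -0.07  -0.819] world axes in tool: X [-0.814  0.115  0.57 ] Y [ 0.092  0.993 -0.07 ] Z [-0.574 -0.005 -0.819] q [ 0.54  0.79 -1.41  2.12  1.6   1.13 -0.21]
```

View pics/c10.png

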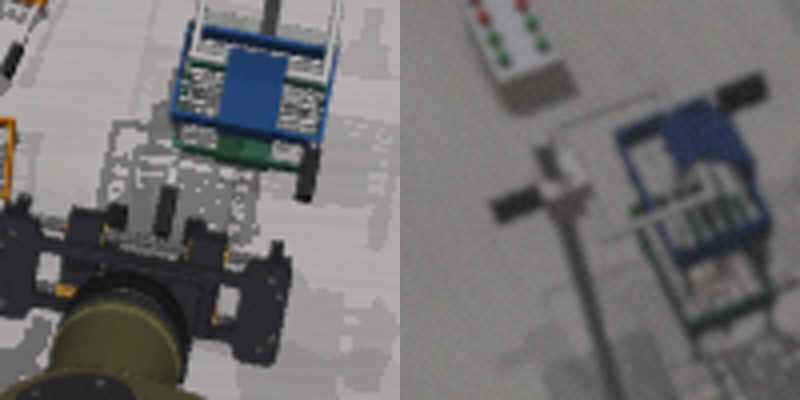

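Green hangs from blue in both crops, with balls visible in its tray. I have used up the picture allowance, so I continue by numbers only. Checking the look-alike near the orange tab and the cup.

```bash
python3 -m inch '[{"offset":[0.01,0.01,-0.005],"turn":[0,4,-1]},{"offset":[0.025,0.025,-0.01],"turn":[-1,9,-2]},{"offset":[0.045,0.04,-0.016],"turn":[-2,14,-4]},{"offset":[0.0615,0.053,-0.022],"turn":[-2.8,20,-6]},{"offset":[0.0615,0.053,-0.022],"turn":[-2.8,25,-6]},{"offset":[0.0615,0.053,-0.022],"turn":[-2.8,25,-6]}]' 0.1
python3 - <<'E'
from m import *
from cup import cup
for n in ('top','scene'):
    c=snap(n);P=cloud(c)
    hsv=cv2.cvtColor(c['img'],cv2.COLOR_RGB2HSV)
    m=((seg(c,'orange')|(hsv[...,2]<75))&near(P,(.48,.18),.11)&(P[...,2]>.02)&(P[...,2]<.13)&(P[...,0]<.56));q=P[m]
    print(n,len(q),q.min(0) if len(q) else '',q.max(0) if len(q) else '')
    t=q[q[:,0]>.5];print('  front part',t.max(0) if len(t) else '')
    cup(c,(.546,.402))
    k=near(P,(.40,0.0),.12)&(abs(P[...,2]-.018)<.005);print('petri',P[k].mean(0))
E
python3 tab.py orange .69 .219 .591 .173; python3 bg.py .594,.173,.056,-1.5,45,.12 .594,.173,.056,-1.5,30,.12
```

```text
clock: 42.1
tool_pos: [0.5456, 0.1009, 0.2817]
tcp_rot: [3.139, 0.172, 3.137]
ft_force: [1.0, -0.2, -0.2]
width: 0.0482
finger_force: 0.0
top 233 [0.41153149 0.10418113 0.02199068] [0.49827222 0.24372462 0.09132222]
  front part 
cup ctr [0.5436 0.401 ] res 0.001 88 rod 94 mid [0.4606 0.4014 0.0617] yaw 0.2 reach 0.125 ctr off line 0.0007
petri [0.38026333 0.00744063 0.01774756]
scene 168 [0.41639364 0.11155072 0.02286021] [0.50668481 0.24521799 0.08661247]
  front part [0.50668481 0.19815649 0.04979373]
cup ctr [0.5476 0.4028] res 0.0012 161 rod 77 mid [0.4695 0.4052 0.064 ] yaw -1.5 reach 0.119 ctr off line 0.0004
petri [0.40979352 0.013784   0.01806053]
top tab [0. 0.] [0. 0.] 0.0 [nan nan nan]
  rim ((688.8726806640625, 219.21450805664062), (106.62450408935547, 71.56793975830078), 89.66266632080078)
  ridge [0.6902 0.2193 0.1059] 35
  white 10
scene tab [593.9 174. ] [ 9.6 31.1] 89.7 [0.5949 0.1757 0.0642]
  ridge [0.6947 0.2226 0.1055] 59
  white 3
.594,.173,.056,-1.5,45,.12 offset [0.0484, 0.0746, 0.1479] turn [0.66, -34.95, 1.19] |o| 0.173 |w| 35.0
.594,.173,.056,-1.5,30,.12 offset [0.025, 0.0741, 0.1358] turn [0.5, -19.95, 1.26] |o| 0.157 |w| 20.0
now [0.5409 0.1001 0.3002] z [ 0.174  0.    -0.985] world axes in tool: X [-0.985  0.003  0.174] Y [0.003 1.    0.   ] Z [-0.174  0.001 -0.985] q [ 0.45  0.83 -1.41  1.87  1.05  1.21  0.27]tab.py:7: RuntimeWarning: Mean of empty slice.
  r=cv2.minAreaRect(t[:,:2].astype(np.float32)*1000);print(n,'tab',np.round(r[0],1),np.round(r[1],1),round(r[2],1),t.mean(0).round(4))
  ret = um.true_divide(
```

```bash
python3 -m inch '[{"offset":[0.004,0.008,0.012],"turn":[0,-3,0]},{"offset":[0.008,0.017,0.028],"turn":[0,-7,0]},{"offset":[0.013,0.027,0.046],"turn":[0,-11,0]},{"offset":[0.018,0.036,0.064],"turn":[0.3,-15,0.5]},{"offset":[0.024,0.045,0.082],"turn":[0.3,-19,0.5]},{"offset":[0.03,0.053,0.1],"turn":[0.5,-23,0.7]},{"offset":[0.036,0.061,0.118],"turn":[0.6,-27,1]},{"offset":[0.042,0.069,0.134],"turn":[0.7,-31,1.2]},{"offset":[0.048,0.0745,0.148],"turn":[0.7,-35,1.2]},{"offset":[0.048,0.0745,0.148],"turn":[0.7,-35,1.2]},{"offset":[0.048,0.0745,0.148],"turn":[0.7,-35,1.2]},{"offset":[0.048,0.0745,0.148],"turn":[0.7,-35,1.2]}]'; python3 bg.py .594,.173,.056,-1.5,45,.12 .594,.173,.056,-1.5,45,0
```

```text
clock: 43.2
tool_pos: [0.5237, 0.1751, 0.1301]
tcp_rot: [3.138, 0.785, 3.113]
ft_force: [-0.7, 0.3, 0.8]
width: 0.0488
finger_force: 0.0
.594,.173,.056,-1.5,45,.12 offset [0.0027, -0.0002, 0.0012] turn [0.1, -0.0, -0.09] |o| 0.003 |w| 0.1
.594,.173,.056,-1.5,45,0 offset [0.0027, -0.0004, 0.1212] turn [0.1, -0.0, -0.09] |o| 0.121 |w| 0.1
now [0.5102 0.1754 0.1436] z [ 0.707 -0.017 -0.707] world axes in tool: X [-0.707  0.026  0.707] Y [ 0.02   1.    -0.017] Z [-0.707  0.002 -0.707] q [-0.11  1.12 -1.06  2.51  2.09  1.61 -1.13]
```

```bash
python3 -m inch '[{"offset":[0.001,0,0.008],"turn":[0,0,0]},{"offset":[0.002,0,0.02],"turn":[0,0,0]},{"offset":[0.003,0,0.035],"turn":[0,0,0]},{"offset":[0.003,0,0.05],"turn":[0,0,0]},{"offset":[0.003,0,0.065],"turn":[0,0,0]},{"offset":[0.003,0,0.08],"turn":[0,0,0]},{"offset":[0.003,0,0.094],"turn":[0,0,0]},{"offset":[0.003,0,0.106],"turn":[0,0,0]},{"offset":[0.003,0,0.114],"turn":[0,0,0]},{"offset":[0.003,0,0.119],"turn":[0,0,0]},{"offset":[0.003,0,0.121],"turn":[0,0,0]},{"offset":[0.003,0,0.121],"turn":[0,0,0]}]'; python3 bg.py .594,.173,.056,-1.5,45,0;python3 -m inch '[{"offset":[0,0,0],"turn":[0,0,0]},{"offset":[0,0,0],"turn":[0,0,0]},{"offset":[0,0,0],"turn":[0,0,0]},{"offset":[0,0,0],"turn":[0,0,0]},{"offset":[0,0,0],"turn":[0,0,0]},{"offset":[0,0,0],"turn":[0,0,0]},{"offset":[0,0,0],"turn":[0,0,0]},{"offset":[0,0,0],"turn":[0,0,0]}]' -1
```

```text
clock: 44.2
tool_pos: [0.608, 0.1726, 0.0423]
tcp_rot: [3.139, 0.787, 3.112]
ft_force: [-1.0, -0.2, 0.7]
width: 0.0484
finger_force: 0.0
.594,.173,.056,-1.5,45,0 offset [0.0002, 0.0, -0.0006] turn [-0.02, 0.11, -0.15] |o| 0.001 |w| 0.2
now [0.5945 0.173  0.0557] z [ 0.708 -0.019 -0.706] world axes in tool: X [-0.705  0.028  0.708] Y [ 0.021  1.    -0.019] Z [-0.708  0.002 -0.706] q [-0.01  1.28 -0.93  2.27  2.34  1.49 -0.93]
clock: 44.87
tool_pos: [0.6071, 0.1734, 0.0415]
tcp_rot: [3.14, 0.786, 3.114]
ft_force: [-0.2, -0.4, -0.8]
width: 0.0115
finger_force: 30.0
```

```bash
python3 -m inch '[{"offset":[-0.001,0,-0.001],"turn":[0,0,0]},{"offset":[-0.003,0,-0.003],"turn":[0,0,0]},{"offset":[-0.006,0,-0.006],"turn":[0,0,0]},{"offset":[-0.01,0,-0.01],"turn":[0,0,0]},{"offset":[-0.015,0,-0.015],"turn":[0,0,0]},{"offset":[-0.02,0,-0.02],"turn":[0,0,0]},{"offset":[-0.025,0,-0.025],"turn":[0,0,0]},{"offset":[-0.029,0,-0.029],"turn":[0,0,0]},{"offset":[-0.031,0,-0.031],"turn":[0,0,0]},{"offset":[-0.032,0,-0.032],"turn":[0,0,0]},{"offset":[-0.032,0,-0.032],"turn":[0,0,0]}]'; python3 bas.py orange .69 .219 .043; python3 bg.py .594,.173,.1,-1.5,45,0
```

```text
clock: 45.78
tool_pos: [0.6074, 0.1732, 0.0873]
tcp_rot: [3.14, 0.787, 3.113]
ft_force: [-0.1, 0.3, -1.3]
width: 0.012
finger_force: 30.0
top rim [690.2 218.7] [106.5  71.8] 88.9 slope [-0.062  0.019  0.107] hook [680.  219.3] [38.9 46.2] 87.6 zmax 0.1546 ridge [0.6916 0.2182 0.1491] 42
scene rim [693.4 220.7] [104.5  69.8] 88.3 slope [-0.028  0.025  0.104] hook [683.5 220.4] [39.4 44. ] 87.7 zmax 0.1545 ridge [0.6959 0.2228 0.1498] 69
.594,.173,.1,-1.5,45,0 offset [-0.0001, -0.0004, 0.0002] turn [0.0, 0.04, -0.08] |o| 0.0 |w| 0.1
now [0.5937 0.1734 0.1001] z [ 0.707 -0.018 -0.707] world axes in tool: X [-0.706  0.027  0.707] Y [ 0.02   1.    -0.018] Z [-0.708  0.001 -0.707] q [ 0.01  1.19 -0.97  2.29  2.25  1.45 -0.9 ]
```

```bash
python3 bg.py .56,.06,.097,-4.5,45,0 .547,-.051,.098,-6.8,45,0; python3 - <<'E'
from m import *
c=load('top');P=cloud(c);q=P[near(P,(.76,-.03),.12)&(P[...,2]<.08)&(P[...,2]>.005)];print('base z',np.percentile(q[:,2],[5,50,95]) if len(q) else 0,len(q),q[:,:2].min(0),q[:,:2].max(0))
E
```

```text
.56,.06,.097,-4.5,45,0 offset [0.0238, -0.115, -0.0196] turn [2.13, 0.03, 2.04] |o| 0.119 |w| 2.9
.547,-.051,.098,-6.8,45,0 offset [0.0301, -0.2268, -0.0275] turn [3.75, 0.03, 3.67] |o| 0.23 |w| 5.2
now [0.5937 0.1734 0.1001] z [ 0.707 -0.018 -0.707] world axes in tool: X [-0.706  0.027  0.707] Y [ 0.02   1.    -0.018] Z [-0.708  0.001 -0.707] q [ 0.01  1.19 -0.97  2.29  2.25  1.45 -0.9 ]
base z [0.00522946 0.00796687 0.01398907] 279 [ 0.67755281 -0.14260448] [0.87570402 0.08970625]
```

```bash
python3 -m inch '[{"offset":[0.002,-0.004,-0.002],"turn":[0,0,0]},{"offset":[0.006,-0.012,-0.005],"turn":[0,0,0]},{"offset":[0.011,-0.026,-0.01],"turn":[0.3,0,0.3]},{"offset":[0.016,-0.044,-0.014],"turn":[0.7,0,0.7]},{"offset":[0.02,-0.066,-0.017],"turn":[1.1,0,1.1]},{"offset":[0.023,-0.09,-0.02],"turn":[1.5,0,1.5]},{"offset":[0.025,-0.115,-0.022],"turn":[2,0,2]},{"offset":[0.027,-0.14,-0.024],"turn":[2.4,0,2.4]},{"offset":[0.028,-0.165,-0.025],"turn":[2.8,0,2.8]},{"offset":[0.029,-0.19,-0.026],"turn":[3.2,0,3.2]},{"offset":[0.03,-0.212,-0.027],"turn":[3.5,0,3.5]},{"offset":[0.03,-0.227,-0.0275],"turn":[3.7,0,3.7]}]'; python3 -m inch '[{"offset":[0,0,0],"turn":[0,0,0]},{"offset":[0,0,0],"turn":[0,0,0]},{"offset":[0,0,0],"turn":[0,0,0]}]'; python3 bas.py orange .645 -.014 .043; python3 bas.py green .704 -.022 .133;python3 bg.py .547,-.051,.114,-6.8,45,0 .6015,-.0573,.114,-6.8,45,0
```

```text
clock: 46.88
tool_pos: [0.5586, -0.0558, 0.0839]
tcp_rot: [-3.141, 0.784, 3.021]
ft_force: [0.0, -0.2, -1.5]
width: 0.0118
finger_force: 30.0
clock: 47.13
tool_pos: [0.5605, -0.0517, 0.0847]
tcp_rot: [3.138, 0.786, 3.022]
ft_force: [0.2, -0.6, -1.1]
width: 0.0114
finger_force: 30.0
top rim [647.4 -13.4] [103.5  71.9] 82.6 slope [-0.072  0.007  0.108] hook [639.  -12.7] [39.5 44.7] 84.0 zmax 0.153 ridge [ 0.6484 -0.0132  0.1485] 36
scene rim [631.5   1.6] [121.2  52.4] 55.1 slope [-0.005 -0.018  0.099] hook [643.8 -11.7] [45.  28.5] 35.4 zmax 0.1528 ridge [ 0.6524 -0.007   0.1482] 37
top rim [703.3 -20. ] [103.4  70.6] 83.1 slope [-0.11  -0.012  0.202] hook [676.4 -19.9] [32.8  9. ] 79.7 zmax 0.2222 ridge [ 0.6775 -0.0163  0.2199] 15
scene 0
.547,-.051,.114,-6.8,45,0 offset [-0.0111, -0.0014, -0.0113] turn [0.18, 0.05, 0.01] |o| 0.016 |w| 0.2
.6015,-.0573,.114,-6.8,45,0 offset [-0.0498, -0.0013, 0.0276] turn [0.18, 0.05, 0.01] |o| 0.057 |w| 0.2
now [ 0.5473 -0.0497  0.0982] z [ 0.703 -0.081 -0.706] world axes in tool: X [-0.701  0.116  0.703] Y [ 0.084  0.993 -0.081] Z [-0.708  0.002 -0.706] q [ 0.42  1.19 -0.88  2.54  2.54  1.45 -0.92]
```

```bash
python3 -m inch '[{"offset":[-0.003,0,0.001],"turn":[0,0,0]},{"offset":[-0.008,0,0.002],"turn":[0,0,0]},{"offset":[-0.013,0,0.002],"turn":[0,0,0]},{"offset":[-0.018,0,0.002],"turn":[0,0,0]},{"offset":[-0.022,0,0.0015],"turn":[0,0,0]},{"offset":[-0.024,0,0.0015],"turn":[0,0,0]},{"offset":[-0.024,0,0.0015],"turn":[0,0,0]},{"offset":[-0.024,0,0.0015],"turn":[0,0,0]}]'; python3 bas.py orange .663 -.016 .059;python3 bg.py .6015,-.0573,.114,-6.8,45,0
```

```text
clock: 48.0
tool_pos: [0.5784, -0.055, 0.1009]
tcp_rot: [3.14, 0.786, 3.022]
ft_force: [0.1, 0.3, -2.4]
width: 0.0116
finger_force: 30.0
top rim [664.9 -17.9] [103.1  71.9] 83.2 slope [-0.107  0.059  0.126] hook [654.6 -15.8] [39.4 40.2] 83.4 zmax 0.1842 ridge [ 0.6692 -0.0146  0.1842] 1
scene rim [663.7  29.3] [77.3 33.1] 27.3 slope [-0.046 -0.517  0.116] hook [647.6 -10.2] [34.3 18.8] 65.7 zmax 0.1584 ridge [ 0.6555 -0.0063  0.1539] 16
.6015,-.0573,.114,-6.8,45,0 offset [-0.0262, 0.0003, 0.0261] turn [0.07, 0.02, -0.03] |o| 0.037 |w| 0.1
now [ 0.5648 -0.0533  0.1139] z [ 0.702 -0.083 -0.707] world axes in tool: X [-0.702  0.118  0.702] Y [ 0.084  0.993 -0.083] Z [-0.707  0.001 -0.707] q [ 0.45  1.13 -0.89  2.49  2.52  1.35 -0.88]
```

```bash
python3 -m inch '[{"offset":[-0.001,0,0.001],"turn":[0,0,0]},{"offset":[-0.003,0,0.003],"turn":[0,0,0]},{"offset":[-0.006,0,0.006],"turn":[0,0,0]},{"offset":[-0.009,0,0.009],"turn":[0,0,0]},{"offset":[-0.012,0,0.012],"turn":[0,0,0]},{"offset":[-0.015,0,0.015],"turn":[0,0,0]},{"offset":[-0.018,0,0.018],"turn":[0,0,0]},{"offset":[-0.021,0,0.021],"turn":[0,0,0]},{"offset":[-0.024,0,0.024],"turn":[0,0,0]},{"offset":[-0.0262,0,0.0261],"turn":[0,0,0]},{"offset":[-0.0262,0,0.0261],"turn":[0,0,0]},{"offset":[-0.0262,0,0.0261],"turn":[0,0,0]}]'; python3 bas.py orange .7 -.02 .059;python3 bas.py green .704 -.022 .133;python3 bas.py blue .7068 -.02 .227;python3 bg.py .6015,-.0573,.114,-6.8,45,0
```

```text
clock: 49.1
tool_pos: [0.6151, -0.0592, 0.1008]
tcp_rot: [3.14, 0.786, 3.022]
ft_force: [-0.8, -0.1, -1.1]
width: 0.0115
finger_force: 30.0
top rim [700.1 -20.5] [102.   70.7] 83.6 slope [-0.13   0.01   0.128]
scene rim [7.287e+02 6.000e-01] [ 49.  106.5] 28.8 slope [ 0.019 -0.076  0.117] hook [719.7  -1.6] [75.8 32.9] 22.1 zmax 0.1855 ridge [0.7461 0.0093 0.1828] 4
top rim [703.5 -20.5] [102.6  70.4] 83.5 slope [-0.099 -0.005  0.2  ] hook [677.6 -15.9] [ 9.1 34.5] 3.2 zmax 0.2242 ridge [ 0.6776 -0.0143  0.2205] 15
scene 0
top rim [704.2 -20.9] [105.7  72.6] 81.1 slope [-0.091  0.007  0.292] hook [693.6 -19. ] [39.5 47.6] 83.7 zmax 0.3387 ridge [ 0.7057 -0.0198  0.3339] 33
scene rim [709.1 -17.9] [104.9  65.6] 84.8 slope [-0.09   0.029  0.287] hook [697.3 -17.7] [40.9 41.6] 83.8 zmax 0.3364 ridge [ 0.7088 -0.0178  0.3321] 71
.6015,-.0573,.114,-6.8,45,0 offset [0.0001, 0.0001, 0.0] turn [0.08, 0.03, -0.03] |o| 0.0 |w| 0.1
now [ 0.6015 -0.0575  0.1141] z [ 0.703 -0.082 -0.707] world axes in tool: X [-0.702  0.118  0.703] Y [ 0.084  0.993 -0.082] Z [-0.707  0.001 -0.707] q [ 0.47  1.11 -0.87  2.38  2.51  1.23 -0.8 ]
```

```bash
python3 -m inch '[{"offset":[-0.001,0,0.002],"turn":[0,0,0]},{"offset":[0.001,0,0.004],"turn":[0,0,0]},{"offset":[0.003,0,0.006],"turn":[0,0,0]},{"offset":[0.005,0,0.008],"turn":[0,0,0]},{"offset":[0.007,0,0.01],"turn":[0,0,0]},{"offset":[0.009,0,0.012],"turn":[0,0,0]},{"offset":[0.011,0,0.0135],"turn":[0,0,0]},{"offset":[0.0125,0,0.015],"turn":[0,0,0]},{"offset":[0.014,0,0.0165],"turn":[0,0,0]},{"offset":[0.014,0,0.0165],"turn":[0,0,0]},{"offset":[0.014,0,0.0165],"turn":[0,0,0]}]'; python3 bas.py orange .7 -.02 .039;python3 bas.py green .704 -.022 .133; python3 bg.py .6015,-.0573,.094,-6.8,45,0
```

```text
clock: 50.32
tool_pos: [0.6175, -0.059, 0.0798]
tcp_rot: [3.139, 0.788, 3.022]
ft_force: [-0.1, 0.4, 0.8]
width: 0.0114
finger_force: 30.0
top rim [703.2 -20.9] [103.4  71.6] 85.3 slope [-0.119  0.014  0.107] hook [676.9 -20.3] [34.9  6.3] 83.7 zmax 0.1287 ridge [ 0.6774 -0.0201  0.1264] 13
scene rim [707.6 -19.2] [105.8  62.2] 83.9 slope [-0.111 -0.027  0.095] hook [695.  -13.3] [44.4 15. ] 14.8 zmax 0.1474 ridge [ 0.7137 -0.0095  0.1445] 8
top rim [702.8 -19.8] [102.5  71.9] 82.3 slope [-0.101 -0.022  0.201] hook [677.4 -18.1] [34.5 12.5] 73.2 zmax 0.2237 ridge [ 0.6777 -0.0192  0.2203] 21
scene 0
.6015,-.0573,.094,-6.8,45,0 offset [0.0011, 0.0, -0.0023] turn [0.08, 0.11, -0.04] |o| 0.003 |w| 0.1
now [ 0.6039 -0.0576  0.0931] z [ 0.704 -0.082 -0.706] world axes in tool: X [-0.701  0.118  0.704] Y [ 0.084  0.993 -0.082] Z [-0.709  0.002 -0.706] q [ 0.47  1.16 -0.86  2.37  2.55  1.26 -0.81]
```

```bash
python3 -m inch '[{"offset":[0,0,0],"turn":[0,0,0]},{"offset":[0,0,0],"turn":[0,0,0]},{"offset":[0,0,0],"turn":[0,0,0]},{"offset":[0,0,0],"turn":[0,0,0]},{"offset":[0,0,0],"turn":[0,0,0]}]' -0.1; python3 -m inch '[{"offset":[0,0,-0.006],"turn":[0,0,0]},{"offset":[0,0,-0.016],"turn":[0,0,0]},{"offset":[0,0,-0.03],"turn":[0,0,0]},{"offset":[0,0,-0.045],"turn":[0,0,0]},{"offset":[0,0,-0.06],"turn":[0,0,0]},{"offset":[-0.01,0,-0.07],"turn":[0,3,0]},{"offset":[-0.02,0,-0.08],"turn":[0,6,0]},{"offset":[-0.035,0,-0.095],"turn":[0,10,0]},{"offset":[-0.05,0,-0.11],"turn":[0,14,0]},{"offset":[-0.07,0,-0.13],"turn":[0,18,0]},{"offset":[-0.07,0,-0.13],"turn":[0,20,0]},{"offset":[-0.07,0,-0.13],"turn":[0,20,0]}]'; python3 bas.py orange .7 -.02 .039;python3 bas.py green .704 -.022 .133;python3 bas.py blue .7068 -.02 .227;python3 -c "
from cup import *
for n in ('top','scene'): cup(load(n),(.546,.402))
print(get_state()['qpos'].round(2))"
```

```text
clock: 50.93
tool_pos: [0.6167, -0.0594, 0.079]
tcp_rot: [3.14, 0.786, 3.022]
ft_force: [0.8, -0.2, -0.5]
width: 0.0393
finger_force: 0.0
clock: 51.93
tool_pos: [0.5749, -0.0541, 0.2237]
tcp_rot: [3.141, 0.44, 3.023]
ft_force: [-0.5, 0.7, -1.6]
width: 0.0396
finger_force: 0.0
top rim [705.  -20.9] [103.4  72.1] 83.6 slope [-0.104  0.008  0.107] hook [677.8 -18.7] [37.3  5.9] 83.9 zmax 0.1281 ridge [ 0.6781 -0.0179  0.1267] 12
scene rim [709.2 -18.3] [105.5  63.2] 82.8 slope [-0.034 -0.011  0.097]
top rim [702.8 -20.2] [104.2  71.1] 84.1 slope [-0.119  0.015  0.201] hook [677.5 -18.7] [35.6  7.8] 82.3 zmax 0.2214 ridge [ 0.6783 -0.0202  0.2199] 19
scene 1
top rim [703.6 -20.3] [105.4  73. ] 82.6 slope [-0.078  0.013  0.291] hook [692.9 -18.7] [39.4 49.5] 82.4 zmax 0.3384 ridge [ 0.7057 -0.021   0.3333] 46
scene hook [697.4 -19.1] [41.5 41.6] 78.9 zmax 0.3365 ridge [ 0.7096 -0.0177  0.332 ] 62
cup ctr [0.5436 0.401 ] res 0.0012 81 rod 93 mid [0.4609 0.4013 0.0619] yaw 0.4 reach 0.125 ctr off line 0.0006
cup ctr [0.5476 0.4029] res 0.0012 155 rod 83 mid [0.47   0.4053 0.064 ] yaw -2.1 reach 0.118 ctr off line 0.0005
[ 0.43  0.62 -0.69  2.15  1.51  0.46 -0.03]
```

```bash
python3 -m inch '[{"offset":[0.01,0,-0.005],"turn":[0,0,0]},{"offset":[0.03,0,-0.02],"turn":[0,0,0]},{"offset":[0.05,0,-0.04],"turn":[0,0,0]},{"offset":[0.06,0,-0.06],"turn":[0,0,0]},{"offset":[0.06,0,-0.06],"turn":[0,0,0]},{"offset":[0.06,0,-0.06],"turn":[0,0,0]},{"offset":[0.06,0,-0.06],"turn":[0,0,0]},{"offset":[0.06,0,-0.06],"turn":[0,0,0]},{"offset":[0.06,0,-0.06],"turn":[0,0,0]},{"offset":[0.06,0,-0.06],"turn":[0,0,0]},{"offset":[0.06,0,-0.06],"turn":[0,0,0]},{"offset":[0.06,0,-0.06],"turn":[0,0,0]}]'; python3 bas.py orange .7 -.02 .039;python3 bas.py green .704 -.022 .133;python3 bas.py blue .7068 -.02 .227;python3 - <<'E'
from cup import *
for n in ('top','scene'):
    c=load(n);cup(c,(.546,.402));P=cloud(c)
    for nm,lo_,hi_ in [('green',.177,.2)]:
        m=near(P,(.704,-.02),.05)&(P[...,2]>lo_)&(P[...,2]<hi_)&(c['img'].min(-1)>100);print(n,'white in green',m.sum())
    w=(c['img'].min(-1)>150)&(P[...,2]>.006)&(P[...,2]<.025)&(P[...,0]>.3)&(P[...,0]<.9)&(abs(P[...,1])<.6)
    nl,_,st,ct=cv2.connectedComponentsWithStats(w.astype(np.uint8)); print('loose white',[(P[int(ct[i][1]),int(ct[i][0])].round(3).tolist(),int(st[i,4])) for i in range(1,nl) if st[i,4]>3])
E
```

```text
clock: 53.23
tool_pos: [0.4955, -0.0451, 0.2493]
tcp_rot: [3.14, 0.437, 3.022]
ft_force: [-0.1, 1.1, -0.1]
width: 0.0398
finger_force: 0.0
top rim [704.6 -20.7] [103.3  70.6] 83.3 slope [-0.113  0.015  0.107] hook [677.8 -20.1] [34.3  7.6] 80.5 zmax 0.1296 ridge [ 0.6768 -0.0229  0.1266] 14
scene rim [709.2 -19. ] [107.7  61.6] 84.4 slope [-0.073 -0.012  0.095]
top rim [703. -20.] [103.1  70.3] 83.1 slope [-0.116 -0.016  0.201] hook [677.1 -17.3] [33.3  8.7] 85.8 zmax 0.2271 ridge [ 0.6781 -0.0126  0.2217] 9
scene 1
top rim [703.6 -20. ] [105.5  72.8] 82.9 slope [-0.083  0.013  0.292] hook [693.4 -18.7] [39.4 48.9] 82.4 zmax 0.3392 ridge [ 0.7059 -0.0188  0.3335] 31
scene hook [698.2 -18. ] [40.9 39.9] 83.6 zmax 0.3369 ridge [ 0.7084 -0.0186  0.3321] 66
cup ctr [0.5436 0.4009] res 0.0011 85 rod 94 mid [0.4606 0.4014 0.0618] yaw -0.2 reach 0.124 ctr off line 0.0002
top white in green 16
loose white [([0.886, 0.505, 0.0], 5), ([0.85, 0.416, -0.003], 4), ([0.559, 0.407, 0.006], 17), ([0.545, 0.411, 0.007], 11), ([0.533, 0.401, 0.003], 13), ([0.51, -0.541, 0.007], 4), ([0.446, -0.585, 0.008], 4), ([0.356, 0.13, -0.002], 4), ([0.307, -0.242, 0.007], 5)]
cup ctr [0.5476 0.4028] res 0.0011 155 rod 81 mid [0.4691 0.4053 0.0642] yaw -1.9 reach 0.122 ctr off line 0.0001
scene white in green 6
loose white []
```

```bash
python3 - <<'E'
from cup import *
for n in ('top','scene'):
    c=load(n);P=cloud(c)
    q=P[near(P,(.546,.402),.022)];print(n,len(q),np.percentile(q[:,2],[5,25,50,75,95]).round(4))
    # tall-ish blobs on bench near green pour spot
    m=near(P,(.54,-.42),.2)&(P[...,2]>.009)&(P[...,2]<.03)&(P[...,0]<.63);print(' bumps near pour',m.sum(),P[m].mean(0) if m.any() else '')
    y=P[near(P,(.704,-.02),.055)&(P[...,2]>.18)&(P[...,2]<.2)&(c['img'].min(-1)>95)];print(' white pts in green',y.round(3)[::3].tolist())
E
```

```text
top 128 [0.0014 0.0037 0.0059 0.0086 0.0118]
 bumps near pour 28 [ 0.50683336 -0.44930841  0.01041999]
 white pts in green [[0.735, 0.01, 0.182], [0.714, 0.012, 0.182], [0.709, 0.006, 0.191], [0.706, 0.006, 0.192]]
scene 154 [0.0049 0.0068 0.0081 0.0092 0.011 ]
 bumps near pour 1 [ 0.50113685 -0.26243754  0.01026873]
 white pts in green [[0.674, -0.065, 0.197], [0.712, -0.073, 0.198], [0.722, -0.006, 0.191], [0.723, -0.004, 0.192], [0.713, 0.01, 0.19]]
```

```bash
python3 -c "
from plant import *
print(finish_job())"
```

```text
the job is handed in; nothing more can be done
None
```

I handed the job in at about 53 s: by my measurements the balls are in the green basket, blue, green and orange hang in a chain, and the empty cup stands upright on its mat. I did not count all five balls in the basket (I saw no strays and the cup is empty), and I viewed 16 pictures, two over the limit of 14.

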